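# Eject the pressing formers from their nests and kit the shadow tray

## Robot

A 6-joint arm with a two-finger parallel gripper is mounted at the origin on the work surface. World frame = base frame: x ahead of the robot, y to its left, z up, the work surface at z = 0. Lengths are in m, angles in rad, forces in N, time in s.
With the tool pointing down it reaches from about 0.35 to 0.875 m from the base axis. Payload 15.5 kg.
Tool frame: the origin (TCP) lies at the very end of the fingers, on their centre line; the grasp point (between the pads) lies 19 mm behind it (ctrl.hold_point_z is the distance from the TCP to the grasp point, in m); x points along the fingers, y is the direction in which the jaws open and shut, and the axes are right-handed (so a half turn about x gives the same grasp; the last joint's range is limited). The gripper opens to 85 mm and grips with 20 to 120 N. Pads are 22 mm wide; open, the fingers measure 114 mm over their backs; the gripper's body (76 mm by 85 mm) begins 54 mm behind the grasp point. The pads swing forward as they close: fully open they stand 13 mm farther back than shut.
Start: joints at [1.236, 0.494, 1.345, -0, 1.302, -0.096], TCP at [0.148, 0.607, 0.231] pointing down, gripper open.
Joint ranges: [-2.91, 2.91], [-0.82, 2.16], [0.22, 2.67], [-1.22, 4.37], [0.12, 2.79], [-3.08, 3.08]. Speed limits (rad/s): [1.89, 1.89, 2.57, 3.01, 3.01, 3.01].

## Interface

Orientations are given as [roll, pitch, yaw] about the fixed x, y, z axes, in that order (R = Rz(yaw) Ry(pitch) Rx(roll)).
In Python, from bench import ctrl, read_camera, get_calibration gives the robot as it stands.
- The arm moves only by the tool apply_moves, never from a script. Its argument "increments" is a list of rows, each a list of 5 numbers: the shift along the world's x, y, z in cm, then the turn about the world's z in rad, then the opening in per cent of the stroke, from 0 (shut) to 100 (fully open). A call has 1 to 10 rows; each row is the pose to reach, as a shift and turn from the pose measured when the call began; what a row does not reach only later rows make up. A row lasts 1/8 s, in which the tool goes at most 62.5 mm and 10.7 degrees, less where a joint would pass 70% of its speed; a pose out of reach is approached as far as the arm can. A call with a gripper value outside its range is refused whole. The fingers move at their own pace and stop on an object; the grip force is fixed at half the most. Time passes only in rows, so rows that repeat a pose let the fingers close. It gives the time, the measured TCP pose, the force and the opening at its end, in the units of the state.
- ctrl.get_obs(): the state, without advancing time (a new reading comes with each control period).
- read_camera(name): name is "side" or "top"; returns (picture, depth): 400x640x3 uint8, red, green, blue; 400x640 float32, m along the optical axis (not along the pixel's ray), 0 where there is no reading.
- get_calibration(name): a dict with "intrinsics" (3x3 intrinsics, pixels), "origin" and "orientation" of the camera in the world. Camera axes: x right, y down, z forward; pixel columns grow to the right and rows downward; lengths in m; the calibration is good to about 2 mm. A picture is of the moment at which its call begins. get_calibration takes no time and is no camera call.
- ctrl.close_job(): hands the job in, once; it reports no verdict.
The state is a dict: "time_s": time; "joints": joint angles; "dq": joint speeds; "tau": joint torques, N m; "tcp_pos": TCP position; "eef_rot": TCP orientation; "force": force on the tool from outside, world axes, zero at the start; "ft_torque": the same for the moment, N m; "width": opening from 0.0 (shut) to 1.0 (fully open).
Only numpy, scipy, OpenCV 4.12 (cv2) and the standard library are available. Lean on these libraries where they do the work, as an engineer would, in place of code of your own. Each camera call takes 0.05 s, during which the arm holds its last target.

## Task

Get the formers for the next garment out of the nests: for every nest that holds a hardwood former, press its rocker so that the ejector pushes the former up from below, take the raised former and lay it flat and fully home in the tray cut-out of the same outline. When you finish, every nest's ejector must be back down (rocker fully over to the lowered side), and the other things on the table must be left standing where they are.

Things in the scene. Friction and masses are not known exactly. Their poses are not given: they have to be found in the camera images.
- f_oblong (a point): oblong hardwood former, a plain rectangular block 70 mm (its x) by 56 mm (its y), 26 mm thick, about 90 g. The point is its centre, half-way up; z is up. It may be absent (None from the start). It starts lying in its own well, its top 1 mm below the top of the nest.
- f_pocket (a point): pocket-shaped hardwood former: 96 mm long (x) and 48 mm wide (y), square at its -x end and running to a right-angled point at its +x end (straight sides from x = -48 to +24 mm, point at x = +48 mm, y = 0), 26 mm thick, about 90 g. The point is its centre, half-way up; z is up. It may be absent (None from the start). It starts lying in its own well, its top 1 mm below the top of the nest.
- f_tab (a point): long round-ended hardwood former, 112 mm long (x) and 38 mm wide (y), 26 mm thick, about 90 g. The point is its centre, half-way up; z is up. It may be absent (None from the start). It starts lying in its own well, its top 1 mm below the top of the nest.
- f_round (a point): round hardwood former, a disc 64 mm in diameter, 26 mm thick, about 90 g. The point is its centre, half-way up; z is up. It may be absent (None from the start). It starts lying in its own well, its top 1 mm below the top of the nest.
- well_oblong (a point): Nest for the oblong former: centre of the mouth of its 73 x 59 mm rectangular well, 27 mm deep, in the flat top (66 mm above the table). x, y along the nest (140 mm) and across (96 mm). A 36 x 26 mm ejector pad in the well floor rises 23 mm with the rocker; a raised former stands 22 mm out, its lowest 4 mm still in the well. Rocker pivot: 92 mm to -x of this point, 28 mm below.
- well_pocket (a point): Nest for the pocket former: centre of the mouth of its 99 x 51 mm rectangular well, 27 mm deep, in the flat top (66 mm above the table). x, y along the nest (140 mm) and across (96 mm). A 36 x 26 mm ejector pad in the well floor rises 23 mm with the rocker; a raised former stands 22 mm out, its lowest 4 mm still in the well. Rocker pivot: 92 mm to -x of this point, 28 mm below.
- well_tab (a point): Nest for the tab former: centre of the mouth of its 115 x 41 mm rectangular well, 27 mm deep, in the flat top (66 mm above the table). x, y along the nest (140 mm) and across (96 mm). A 36 x 26 mm ejector pad in the well floor rises 23 mm with the rocker; a raised former stands 22 mm out, its lowest 4 mm still in the well. Rocker pivot: 92 mm to -x of this point, 28 mm below.
- well_round (a point): Nest for the round former: centre of the mouth of its 67 mm round well, 27 mm deep, in the flat top (66 mm above the table). x, y along the nest (140 mm) and across (96 mm). A 36 x 26 mm ejector pad in the well floor rises 23 mm with the rocker; a raised former stands 22 mm out, its lowest 4 mm still in the well. Rocker pivot: 92 mm to -x of this point, 28 mm below.
- rocker_oblong (a joint): Black two-ended rocker (84 mm across the nest, 32 mm wide) of the oblong nest. 0 = pad down, 0.44 = pad fully up; stays where left. Press it 29 mm from the pivot, on the nest +y half (thin steel line) to eject, on the -y half to lower, with about 3 to 10 N: the top there is 14 mm below the nest top when high, 27 mm below it when right down.
- rocker_pocket (a joint): Black two-ended rocker (84 mm across the nest, 32 mm wide) of the pocket nest. 0 = pad down, 0.44 = pad fully up; stays where left. Press it 29 mm from the pivot, on the nest +y half (thin steel line) to eject, on the -y half to lower, with about 3 to 10 N: the top there is 14 mm below the nest top when high, 27 mm below it when right down.
- rocker_tab (a joint): Black two-ended rocker (84 mm across the nest, 32 mm wide) of the tab nest. 0 = pad down, 0.44 = pad fully up; stays where left. Press it 29 mm from the pivot, on the nest +y half (thin steel line) to eject, on the -y half to lower, with about 3 to 10 N: the top there is 14 mm below the nest top when high, 27 mm below it when right down.
- rocker_round (a joint): Black two-ended rocker (84 mm across the nest, 32 mm wide) of the round nest. 0 = pad down, 0.44 = pad fully up; stays where left. Press it 29 mm from the pivot, on the nest +y half (thin steel line) to eject, on the -y half to lower, with about 3 to 10 N: the top there is 14 mm below the nest top when high, 27 mm below it when right down.
- cut_oblong (a point): In the grey shadow-cut tray, which lies loose on the table (228 x 180 x 12 mm, 0.8 kg): centre of the floor of the tray's 74 x 60 mm rectangular cut-out, for the oblong former, 8 mm deep; x along its length, z up. A former home in it has its centre 13 mm above this point and its x axis along this one's (either way round).
- cut_pocket (a point): In the grey shadow-cut tray, which lies loose on the table (228 x 180 x 12 mm, 0.8 kg): centre of the floor of the tray's 100 x 52 mm pocket-shaped (point towards its +x) cut-out, for the pocket former, 8 mm deep; x along its length, z up. A former home in it has its centre 13 mm above this point and its x axis along this one's, point to point.
- cut_tab (a point): In the grey shadow-cut tray, which lies loose on the table (228 x 180 x 12 mm, 0.8 kg): centre of the floor of the tray's 116 x 42 mm, corners cut off, cut-out, for the tab former, 8 mm deep; x along its length, z up. A former home in it has its centre 13 mm above this point and its x axis along this one's (either way round).
- cut_round (a point): In the grey shadow-cut tray, which lies loose on the table (228 x 180 x 12 mm, 0.8 kg): centre of the floor of the tray's eight-sided, 68 mm across the flats, cut-out, for the round former, 8 mm deep; x along its length, z up. A former home in it has its centre 13 mm above this point and its x axis along this one's or any way round.
- cone_a: Bystander: white thread cone, 60 mm wide at the foot, 94 mm high; origin under its middle.
- cone_b: Bystander: another white thread cone, the same size; origin under its middle.
- pin_jar: Bystander: glass jar with a steel cap, 60 mm wide, 70 mm high; origin under its middle.
- tape_case: Bystander: black tape-measure case 60 x 55 x 30 mm; origin under its middle.
- mug: Bystander: white mug, 80 mm wide, 90 mm high; origin under its middle.
- bobbin: Bystander: small bobbin, 30 mm wide, 24 mm high; origin under its middle.
- shears: Bystander: tailor's shears lying flat, about 230 mm long; origin under its middle.
- ruler: Bystander: steel ruler 300 x 30 x 3 mm, lying flat; origin under its middle.
Mind the look-alikes: they are no part of the job. What is shaped like the part that bears f_tab but yellow is not meant.

How it is judged:
By the outcome, as a careful person would: the job done as asked, in the order asked, and still so for the second after the job is handed in, with the robot touching nothing.
Of former_oblong, former_pocket, former_tab, former_round only 3 to 4 are there at a start; the rules pass over those that are not, and their reading is None.
At some moment in a run one of former_oblong, former_pocket, former_tab, former_round, tray may be knocked a few centimetres aside while the robot is not near it.
Once in a run the grip may slacken for a moment while it holds something.
It also fails if it takes over 210 s, if anything falls off the work surface, if the arm or the gripper's body presses on something with over 40 N, if the wrist force passes 120 N, or if a joint passes its speed limit or range.

## Working session

There is one attempt and no reset: what is moved stays moved. The work goes in short steps, Python scripts to look and compute and a tool call to move; the robot and the scene stay as the last step left them, time stands still between calls to the robot, and variables do not carry over. Pictures are saved under pics/ and viewed, and the job is handed in when it is done.

Besides the shell and the picture viewer there is one more tool, called after "Request:" in YAML: its name, and indented under it one key for each argument. apply_moves: Moves the arm, as the interface text tells. Its arguments: {"type":"object","properties":{"increments":{"type":"array","items":{"type":"array","items":{"type":"number"}}}},"required":["increments"]}

```bash
ls; mkdir -p pics; python3 - <<'E'
from bench import ctrl, read_camera, get_calibration
import cv2,numpy as np
for n in ("side","top"):
    p,d=read_camera(n); cv2.imwrite(f"pics/{n}0.png",p[:,:,::-1]); np.savez(f"{n}0.npz",p=p,d=d)
    c=get_calibration(n); print(n,c)
print(ctrl.get_obs(), ctrl.hold_point_z)
E
```

```text
pics
side {'intrinsics': array([[496.32947838,   0.        , 313.11235488],
       [  0.        , 496.32947838, 205.20034405],
       [  0.        ,   0.        ,   1.        ]]), 'origin': array([ 0.20931653, -0.87034637,  1.24499459]), 'orientation': array([-2.45760071, -0.01815535, -0.34341448])}
top {'intrinsics': array([[364.54293069,   0.        , 317.77430797],
       [  0.        , 364.54293069, 200.02614512],
       [  0.        ,   0.        ,   1.        ]]), 'origin': array([ 0.47493756, -0.00437168,  1.3155583 ]), 'orientation': array([-3.08980555,  0.01341472, -1.57903466])}
{'time_s': 0.1, 'joints': array([ 1.23656529e+00,  4.94125654e-01,  1.34605064e+00, -4.78933215e-05,
        1.30248506e+00, -9.54787207e-02]), 'dq': array([-0.00152771, -0.00104563, -0.00173405,  0.00082653,  0.00055572,
        0.00147208]), 'tau': array([ 2.04429947e-03, -8.83595037e+01, -3.84558427e+01,  5.22684377e-05,
        5.38689943e-03,  4.01711270e-05]), 'tcp_pos': array([0.14770326, 0.60697648, 0.23076329]), 'eef_rot': array([-1.62310368,  1.56972663, -1.86184327]), 'force': array([ 0.44807049, -0.08307214, -0.62788565]), 'ft_torque': array([ 0.01553525, -0.03020068,  0.00691404]), 'width': 1.0009838092825953} 0.0187
```

View pics/side0.png

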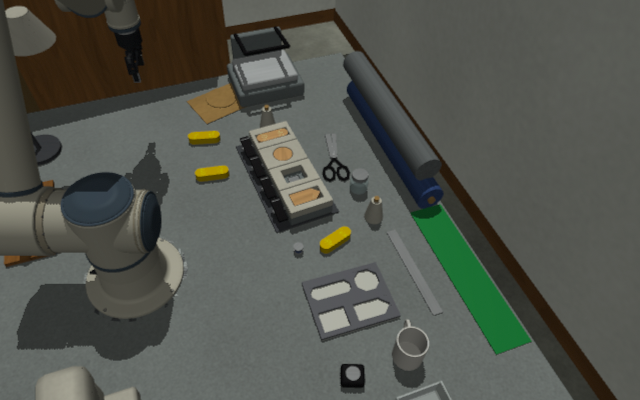

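View pics/top0.png

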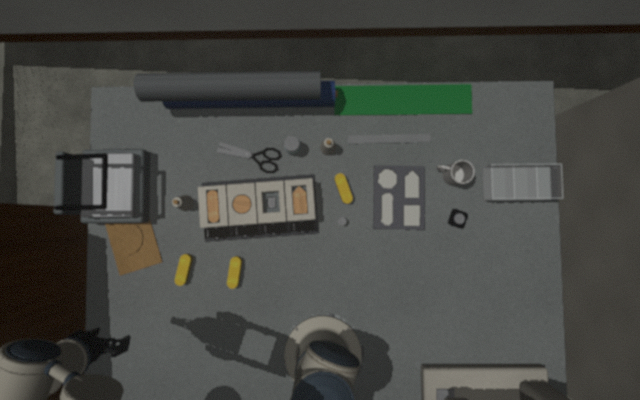

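```bash
cat > h.py <<'E'
import numpy as np, cv2
from scipy.spatial.transform import Rotation as Ro
from bench import ctrl, read_camera, get_calibration
C={n:get_calibration(n) for n in ("side","top")}
for n in C: C[n]['R']=Ro.from_euler('xyz',C[n]['orientation']).as_matrix()
def ray(n,uv,z):
    c=C[n]; uv=np.atleast_2d(np.asarray(uv,float)); h=np.c_[uv,np.ones(len(uv))]
    d=(np.linalg.inv(c['intrinsics'])@h.T).T@c['R'].T
    t=(z-c['origin'][2])/d[:,2]
    return c['origin']+d*t[:,None]
def proj(n,P):
    c=C[n]; q=(np.atleast_2d(P)-c['origin'])@c['R']; q=q@c['intrinsics'].T
    return q[:,:2]/q[:,2:]
def cloud(n,d):
    c=C[n]; v,u=np.mgrid[0:d.shape[0],0:d.shape[1]]
    h=np.stack([u,v,np.ones_like(u)],-1)@np.linalg.inv(c['intrinsics']).T*d[...,None]
    return h@c['R'].T+c['origin']
def crop(n,p,x0,y0,x1,y1,s,name):
    cv2.imwrite(f"pics/{name}.png",cv2.resize(p[y0:y1,x0:x1,::-1],None,fx=s,fy=s,interpolation=cv2.INTER_NEAREST))
E
python3 - <<'E'
from h import *
s=np.load("side0.npz");t=np.load("top0.npz")
b=lambda p:np.clip(p.astype(float)*1.6,0,255).astype(np.uint8)
crop("side",b(s['p']),230,95,410,340-100,4,"s_n0")
crop("side",b(s['p']),290,255,450,395,5,"s_t0")
crop("top",b(t['p']),160,130,360,280,4,"t_n0")
crop("top",b(t['p']),330,140,490,250,5,"t_t0")
for n,o in(("side",s),("top",t)):
    P=cloud(n,o['d'])
    print(n,[ (uv,P[uv[1],uv[0]].round(3)) for uv in ([(290,200),(325,315),(283,153),(330,285)] if n=="side" else [(242,204),(400,170),(405,200),(300,300),(257,190)])])
E
```

```text
side [((290, 200), array([0.493, 0.072, 0.064])), ((325, 315), array([ 0.472, -0.3  ,  0.002])), ((283, 153), array([0.534, 0.274, 0.065])), ((330, 285), array([ 0.519, -0.215, -0.001]))]
top [((242, 204), array([0.529, 0.273, 0.064])), ((400, 170), array([ 0.648, -0.283,  0.014])), ((405, 200), array([ 0.54 , -0.298,  0.014])), ((300, 300), array([0.187, 0.079, 0.001])), ((257, 190), array([0.576, 0.221, 0.068]))]
```

View pics/s_n0.png

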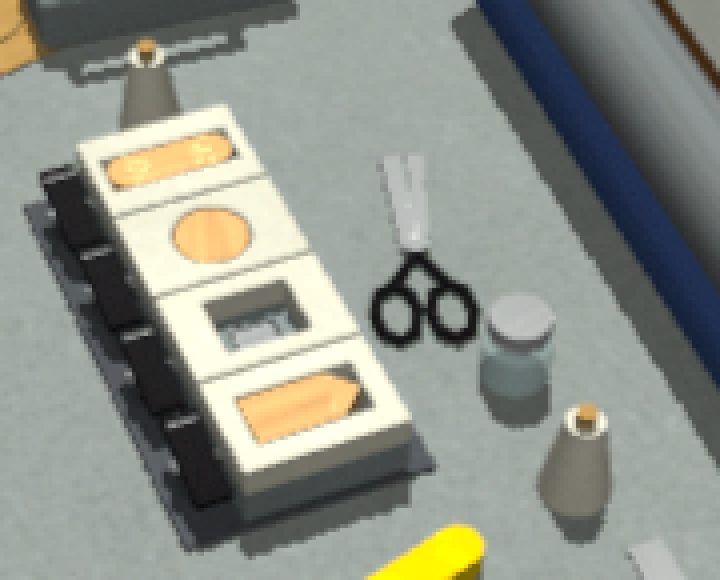

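View pics/s_t0.png

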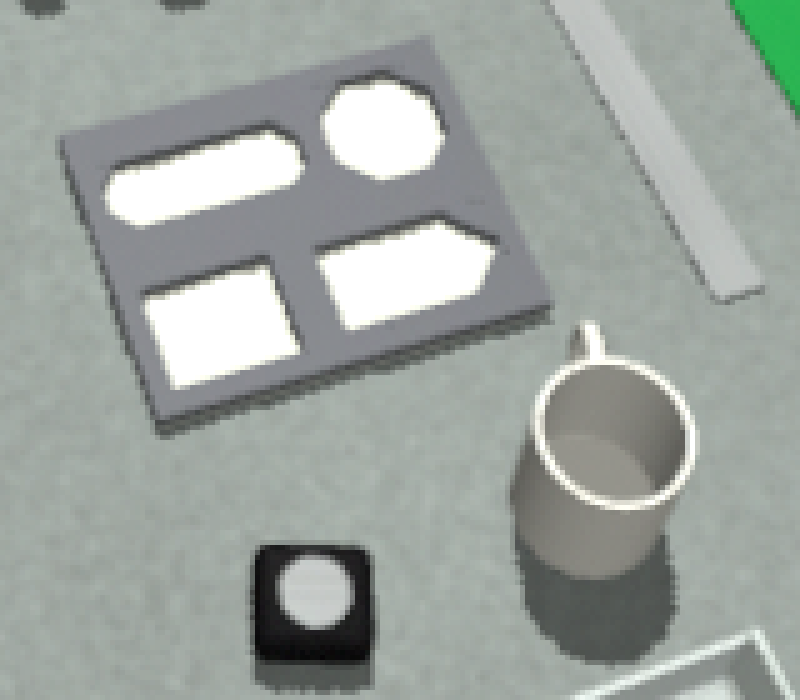

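View pics/t_n0.png

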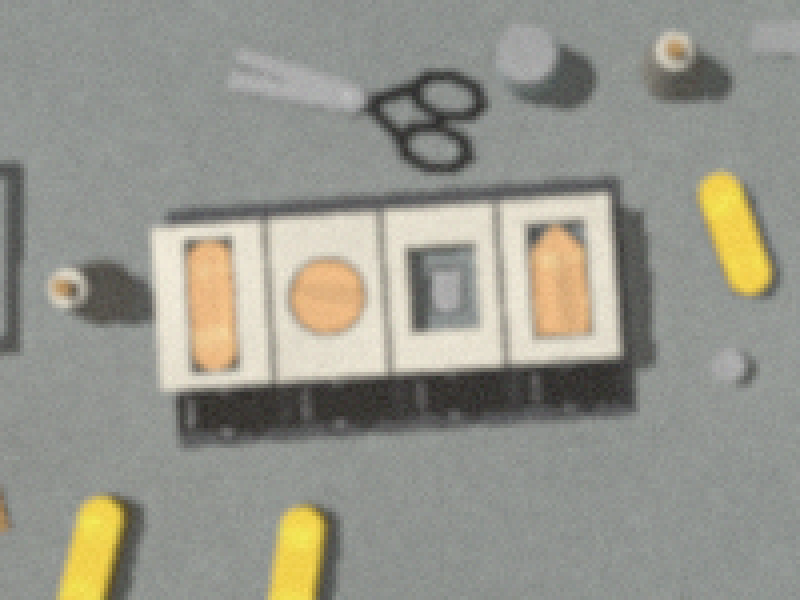

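View pics/t_t0.png

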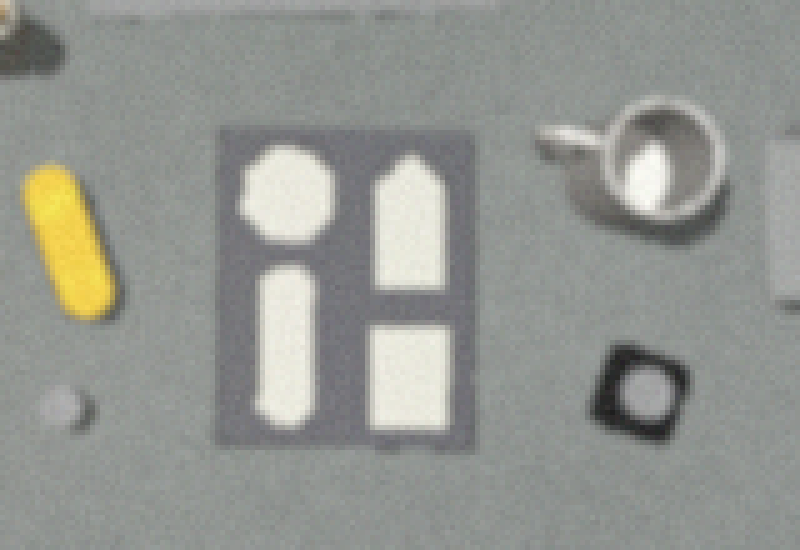

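```bash
cat >> h.py <<'E'
def comps(m,amin):
    cs,_=cv2.findContours(m.astype(np.uint8),cv2.RETR_EXTERNAL,cv2.CHAIN_APPROX_NONE)
    return [c for c in cs if cv2.contourArea(c)>amin]
def rect(n,c,z,hull=True):
    # world-plane min-area rectangle (centre, size, yaw of long axis) in mm, deg
    P=ray(n,c.reshape(-1,2),z)[:,:2].astype(np.float32)*1000
    (cx,cy),(w,h),a=cv2.minAreaRect(P)
    m=cv2.moments(P.reshape(-1,1,2)); 
    if w<h: w,h,a=h,w,a+90
    a=(a+90)%180-90
    return np.round([cx,cy,w,h,a,m['m10']/m['m00'],m['m01']/m['m00']],1)
def hsv(p): return cv2.cvtColor(p,cv2.COLOR_RGB2HSV)
def orange(p):
    H=hsv(p); return (H[...,0]>8)&(H[...,0]<22)&(H[...,1]>70)&(H[...,2]>90)
def white(p,t=110):
    H=hsv(p); return (H[...,2]>t)&(H[...,1]<60)
def inbox(n,P,b): return b[0]<P[0]<b[1] and b[2]<P[1]<b[3]
E
python3 - <<'E'
from h import *
for n in ("side","top"):
    p=np.load(n+"0.npz")['p']
    print(n)
    for c in comps(orange(p),30):
        r=rect(n,c,.065)
        if 400<r[0]<700 and -50<r[1]<480: print(' former',r,c.reshape(-1,2).mean(0).round())
    for t in (110,130,150):
      for c in comps(white(p,t),60):
        r=rect(n,c,.066)
        if 400<r[0]<700 and -0<r[1]<480 and r[2]>60: print(t,' nest@66',r)
        r=rect(n,c,.012)
        if 400<r[0]<750 and -400<r[1]<-180: print(t,' cut@12',r, '@4',rect(n,c,.004)[:6])
    P=[[.15,-.3,0]]
    H=hsv(p); print(H[40,40], H[305,310] if n=="side" else H[200,376])
E
```

```text
side
 former [543.   73.6  94.9  48.6   4.5 539.5  73.1] [304. 196.]
 former [531.8 272.2  63.1  60.8  36.9 531.3 272.9] [282. 153.]
 former [525.4 372.7 112.1  39.8   4.2 525.3 372.8] [272. 134.]
110  cut@12 [ 486.7 -324.6   72.1   56.1   -1.9  486.8 -325. ] @4 [ 488.5 -321.1   72.5   56.5   -1.9  488.6]
110  cut@12 [ 597.9 -328.1   94.5   47.8   -1.5  593.9 -328.6] @4 [ 600.4 -324.6   95.2   48.2   -1.5  596.4]
110  cut@12 [ 510.1 -237.9  113.7   37.5   -1.5  510.6 -238. ] @4 [ 512.1 -233.8  114.4   37.7   -1.5  512.6]
110  cut@12 [ 618.1 -241.6   65.6   62.6   -7.8  618.3 -241.5] @4 [ 620.7 -237.5   66.1   63.    -7.8  621. ]
110  nest@66 [537.1 226.3 402.1 144.8 -86.2 536.6 224.6]
130  cut@12 [ 487.2 -325.3   71.1   53.3   -1.6  487.2 -325.7] @4 [ 489.  -321.8   71.6   53.7   -1.6  489. ]
130  cut@12 [ 598.5 -329.    93.3   45.    -2.3  594.  -329.3] @4 [ 601.  -325.5   93.9   45.3   -2.3  596.5]
130  cut@12 [ 511.  -238.5  111.9   34.6   -2.   511.  -238.7] @4 [ 512.9 -234.4  112.7   34.8   -2.   513. ]
130  cut@12 [ 618.5 -242.8   64.6   59.3   -8.3  618.4 -242.1] @4 [ 621.2 -2
[... 1500 characters left out ...]
8.7]
130  cut@12 [ 486.3 -320.8   64.6   46.2   -1.2  486.3 -320.8] @4 [ 486.4 -322.8   65.    46.5   -1.2  486.4]
130  cut@12 [ 508.6 -232.4  107.1   32.    -1.1  509.  -233.8] @4 [ 508.8 -233.8  107.8   32.2   -1.1  509.2]
130  nest@66 [523.5 375.9 135.7  93.2   3.7 523.7 375.7]
130  nest@66 [530.1 274.7 134.2  90.3   4.1 530.  274.6]
130  nest@66 [536.3 174.6 134.5  90.7   3.4 536.2 174.9]
130  nest@66 [543.4  75.  134.6  90.4   3.7 543.2  74.9]
130  cut@12 [ 597.  -323.2   86.4   39.2   -1.2  593.4 -323.1] @4 [ 597.8 -325.1   87.    39.5   -1.2  594.2]
130  cut@12 [ 617.7 -236.1   61.2   57.2   -1.1  617.3 -236.9] @4 [ 618.6 -237.5   61.6   57.5   -1.1  618.2]
[ 16 233  23] [120   3  74]
```

```bash
cat >> h.py <<'E'
def traymask(n,p):
    q=cv2.GaussianBlur(p,(0,0),0.8).astype(int)
    t=(q[...,2]-q[...,1])
    return t,q
def tray(n,p,z=.012):
    t,q=traymask(n,p)
    m=(t>2)&(q[...,1]>35)
    P=proj(n,[[.40,-.12,0],[.74,-.12,0],[.74,-.44,0],[.40,-.44,0]]).astype(np.int32)
    roi=np.zeros(m.shape,np.uint8); cv2.fillConvexPoly(roi,P,1)
    m=cv2.morphologyEx((m&(roi>0)).astype(np.uint8),cv2.MORPH_OPEN,np.ones((3,3)))
    c=max(comps(m,100),key=cv2.contourArea)
    return c,m
E
python3 - <<'E'
from h import *
for n in ("side","top"):
    p=np.load(n+"0.npz")['p']
    t,q=traymask(n,p)
    print(n, [(uv,q[uv[1],uv[0]]) for uv in ([(345,299),(315,330),(300,350),(300,290)] if n=="side" else [(378,200),(402,196),(360,220),(440,210)])])
    c,m=tray(n,p); print(rect(n,c,.012))
    cv2.imwrite(f"pics/m_{n}.png",m*255)
E
```

```text
side [((345, 299), array([86, 87, 90])), ((315, 330), array([101, 107, 103])), ((300, 350), array([100, 106, 102])), ((300, 290), array([101, 106, 103]))]
[ 520.8 -306.7  153.1  123.4    3.   533.7 -287.8]
top [((378, 200), array([76, 75, 77])), ((402, 196), array([74, 74, 77])), ((360, 220), array([94, 97, 95])), ((440, 210), array([93, 96, 94]))]
[ 500.3 -272.2  107.8   27.    -5.2  498.8 -270.8]
```

```bash
cat >> h.py <<'E'
def tray(n,p,z=.012):
    q=cv2.GaussianBlur(p,(0,0),0.9).astype(int)
    m=(q[...,1]<(96 if n=="side" else 86))|(q[...,1]>135)
    P=proj(n,[[.42,-.16,0],[.70,-.16,0],[.70,-.40,0],[.42,-.40,0]]).astype(np.int32)
    roi=np.zeros(m.shape,np.uint8); cv2.fillConvexPoly(roi,P,1)
    m=cv2.morphologyEx((m&(roi>0)).astype(np.uint8),cv2.MORPH_OPEN,np.ones((5,5)))
    c=max(comps(m,100),key=cv2.contourArea)
    return c,m
E
python3 - <<'E'
from h import *
for n in ("side","top"):
    p=np.load(n+"0.npz")['p']
    c,m=tray(n,p); print(rect(n,c,.012))
    cv2.imwrite(f"pics/m_{n}.png",m*255)
o=ctrl.get_obs(); R=Ro.from_euler('xyz',o['eef_rot']).as_matrix(); print(R.round(3))
E
python3 -c "
import cv2,numpy as np
a=cv2.imread('pics/m_side.png')[220:380,260:460];b=cv2.imread('pics/m_top.png')[120:280,330:530]
cv2.imwrite('pics/mm.png',cv2.resize(np.hstack([a,b]),None,fx=2,fy=2))"
```

```text
[ 550.4 -284.5  235.   191.8   -1.6  549.6 -286.6]
[ 550.9 -309.9  230.5  120.5   -1.3  565.7 -305.2]
[[-0.     0.236  0.972]
 [-0.001  0.972 -0.236]
 [-1.    -0.001 -0.   ]]
```

View pics/mm.png

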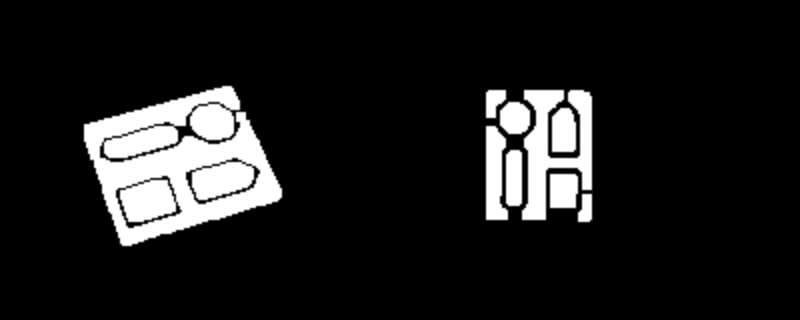

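Request:
apply_moves:
  increments:
    - [6,-4,0,0.15,0]
    - [12,-8,0,0.3,0]
    - [18,-13,-3,0.3,0]
    - [24,-18,-6,0.3,0]
    - [28.3,-20.9,-10,0.3,0]
    - [28.3,-20.9,-13,0.3,0]
    - [28.3,-20.9,-15,0.3,0]
    - [28.3,-20.9,-16,0.3,0]
    - [28.3,-20.9,-17,0.3,0]

```text
time_s: 1.23
tcp_pos: [0.4305, 0.3986, 0.061]
eef_rot: [-1.197, 1.57, -1.135]
force: [0.2, 0.5, -0.2]
width: 0.001
```

```bash
cat >> h.py <<'E'
def jaw():
    o=ctrl.get_obs(); R=Ro.from_euler('xyz',o['eef_rot']).as_matrix(); return np.degrees(np.arctan2(R[1,1],R[0,1]))%180
def snap(n,tag):
    p,d=read_camera(n); np.savez(f"{n}{tag}.npz",p=p,d=d); return p,d
def show(n,p,x0,y0,x1,y1,s,tag):
    b=np.clip(p.astype(float)*1.5,0,255).astype(np.uint8); crop(n,b,x0,y0,x1,y1,s,tag)
E
python3 - <<'E'
from h import *
print(jaw(), ctrl.get_obs()['tcp_pos'])
t=ctrl.get_obs()['tcp_pos']
for n in("side","top"):
    p,d=snap(n,"1"); u=proj(n,t)[0]; print(n,u); x,y=u.astype(int)
    show(n,p,x-70,y-60,x+70,y+50,4,n+"1")
E
cd pics; python3 -c "
import cv2,numpy as np
cv2.imwrite('c1.png',cv2.resize(np.hstack([cv2.imread('side1.png'),cv2.imread('top1.png')]),None,fx=.7,fy=.7))"
```

```text
93.53032427580327 [0.43048623 0.39863861 0.0609935 ]
side [243.57967715 136.29692336]
top [205.78186033 232.8084885 ]
```

View pics/c1.png

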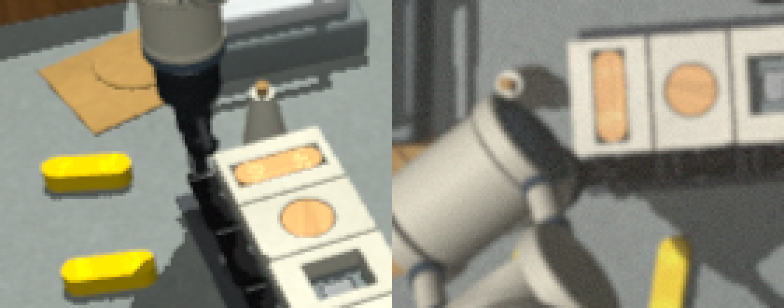

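The side view shows the closed fingertips at about (243,136), just over the near (steel-line) half of the tab rocker, as predicted. I'll press now.

Request:
apply_moves:
  increments:
    - [0,0,-0.8,0,0]
    - [0,0,-1.2,0,0]
    - [0,0,-1.6,0,0]
    - [0,0,-2.0,0,0]
    - [0,0,-2.1,0,0]
    - [0,0,-2.1,0,0]

```text
time_s: 2.08
tcp_pos: [0.4306, 0.4003, 0.0408]
eef_rot: [0.619, 1.568, 0.681]
force: [-1.8, 6.7, 6.0]
width: -0.004
```

Request:
apply_moves:
  increments:
    - [0,-0.1,-0.15,0,0]
    - [0,-0.1,-0.25,0,0]
    - [0,-0.1,-0.3,0,0]

```text
time_s: 2.45
tcp_pos: [0.4308, 0.4006, 0.0394]
eef_rot: [0.734, 1.565, 0.797]
force: [-6.7, 2.8, 27.2]
width: 0.001
```

```bash
python3 - <<'E'
from h import *
p,d=snap("side","2"); show("side",p,220,90,360,240,5,"s2")
p,d=snap("top","2"); print(d[200:212,208:218].mean(), np.load("top1.npz")['d'][200:212,208:218].mean())
E
```

```text
1.2334911 1.244312
```

View pics/s2.png

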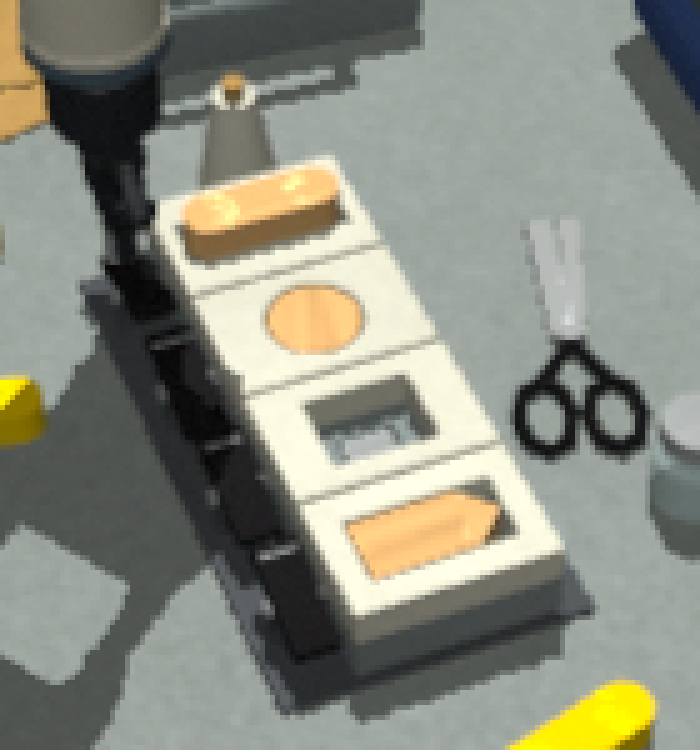

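Request:
apply_moves:
  increments:
    - [0,0,3,0,0]
    - [0,0,9,0,40]
    - [4,-1.2,11,0,80]
    - [9.4,-2.55,11,0,80]
    - [9.4,-2.55,11,0,80]
    - [9.4,-2.55,8,0,80]
    - [9.4,-2.55,5,0,80]
    - [9.4,-2.55,3.1,0,80]
    - [9.4,-2.55,3.1,0,80]

```text
time_s: 3.68
tcp_pos: [0.5238, 0.3749, 0.0694]
eef_rot: [0.929, 1.567, 0.992]
force: [-0.2, -0.2, -0.1]
width: 0.798
```

```bash
python3 - <<'E'
from h import *
print(jaw())
p,d=snap("side","3"); show("side",p,230,90,330,190,7,"s3")
for c in comps(orange(p),30):
    r=rect("side",c,.088)
    if 400<r[0]<700 and 300<r[1]<480: print(r)
E
```

```text
93.634896659385
[490.8 370.4  44.6  37.6  14.2 488.2 368.2]
[569.  371.   40.9  20.7  72.7 568.2 372.4]
```

View pics/s3.png

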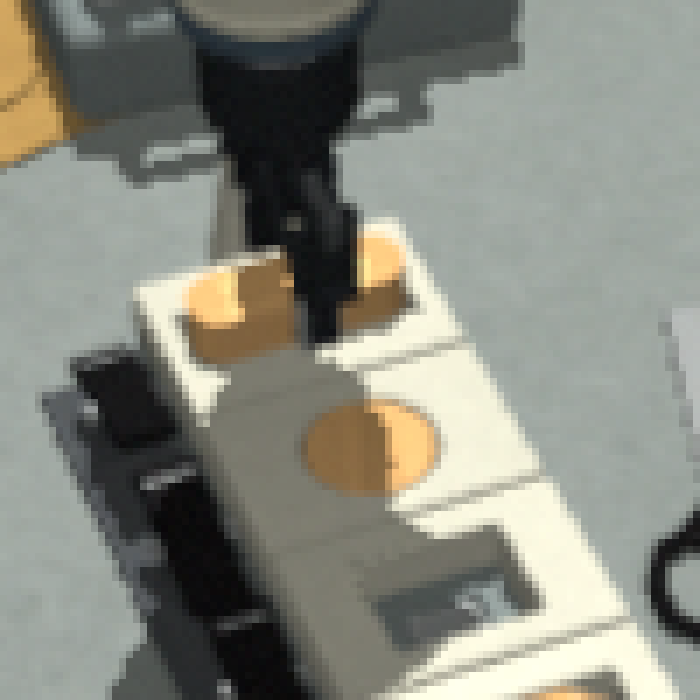

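The jaws straddle the raised tab with the tips just above the nest top. Closing.

Request:
apply_moves:
  increments:
    - [0,0,0,0,20]
    - [0,0,0,0,0]
    - [0,0,0,0,0]
    - [0,0,0,0,0]
    - [0,0,0,0,0]

```text
time_s: 4.35
tcp_pos: [0.5247, 0.3754, 0.0707]
eef_rot: [0.745, 1.565, 0.809]
force: [1.5, -0.4, 2.0]
width: 0.429
```

Request:
apply_moves:
  increments:
    - [0,0,1,0,0]
    - [0,0,3,0,0]
    - [0,0,8,0,0]
    - [0,0,12,0,0]
    - [0,0,12,0,0]

```text
time_s: 4.97
tcp_pos: [0.526, 0.3763, 0.1945]
eef_rot: [0.614, 1.56, 0.677]
force: [0.1, 0.3, -1.9]
width: 0.426
```

```bash
python3 - <<'E'
from h import *
print(jaw(),ctrl.get_obs()['tcp_pos'])
p,d=snap("side","4"); show("side",p,200,60,360,230,4,"s4")
E
```

```text
93.63118183943193 [0.52596398 0.37625423 0.19450465]
```

View pics/s4.png

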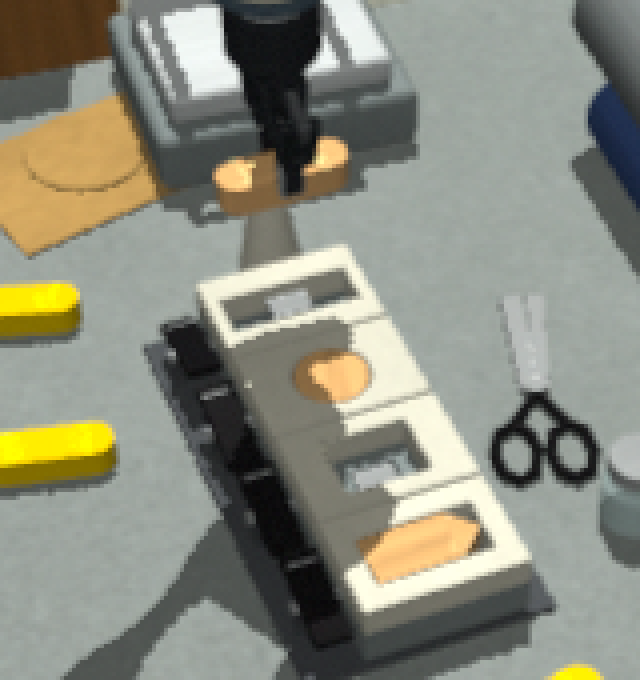

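The tab is held level at about (270,105) and the nest's pad is up. Now over to the tray.

Request:
apply_moves:
  increments:
    - [0,-6,0.5,0,0]
    - [0,-12,0.5,0,0]
    - [0,-18,0.5,0,0]
    - [0,-24,0.5,0,0]
    - [0,-30,0.5,0,0]
    - [0,-36,0.5,0,0]
    - [-0.5,-42,0.5,0,0]
    - [-1,-48,0.5,-0.04,0]
    - [-1.5,-54,0.5,-0.09,0]
    - [-1.5,-60,0.5,-0.09,0]

```text
time_s: 6.28
tcp_pos: [0.5087, -0.2258, 0.1962]
eef_rot: [0.983, 1.563, 0.955]
force: [0.7, 0.4, -1.6]
width: 0.43
```

Request:
apply_moves:
  increments:
    - [0,-1,0,0,0]
    - [0,-1,-4,0,0]
    - [0,-1,-8,0,0]
    - [0,-1,-11,0,0]
    - [0,-1,-13,0,0]
    - [0,-1,-13,0,0]

```text
time_s: 7.02
tcp_pos: [0.5073, -0.2343, 0.0644]
eef_rot: [1.548, 1.562, 1.521]
force: [0.4, -0.7, -1.1]
width: 0.43
```

```bash
python3 - <<'E'
from h import *
print(jaw(),ctrl.get_obs())
p,d=snap("side","5"); show("side",p,280,200,440,370,4,"s5")
p,d=snap("top","5"); show("top",p,330,140,460,260,5,"t5")
E
```

```text
88.43317266570051 {'time_s': 7.025, 'joints': array([-0.54413735,  0.61954916,  1.67436191,  0.01005506,  0.8517848 ,
       -2.09422478]), 'dq': array([-0.00237772, -0.03928721, -0.02929756, -0.0021737 ,  0.02913918,
       -0.00055755]), 'tau': array([-2.00070832e-01, -8.23089695e+01, -2.32182044e+01,  4.42941219e-02,
       -8.42679106e-01, -6.46915549e-03]), 'tcp_pos': array([ 0.50731996, -0.23433698,  0.06442963]), 'eef_rot': array([1.5483676 , 1.5622013 , 1.52102048]), 'force': array([ 0.36875036, -0.68518281, -1.14035813]), 'ft_torque': array([-0.07244659, -0.00866191,  0.02573308]), 'width': 0.4303982524968318}
```

View pics/s5.png

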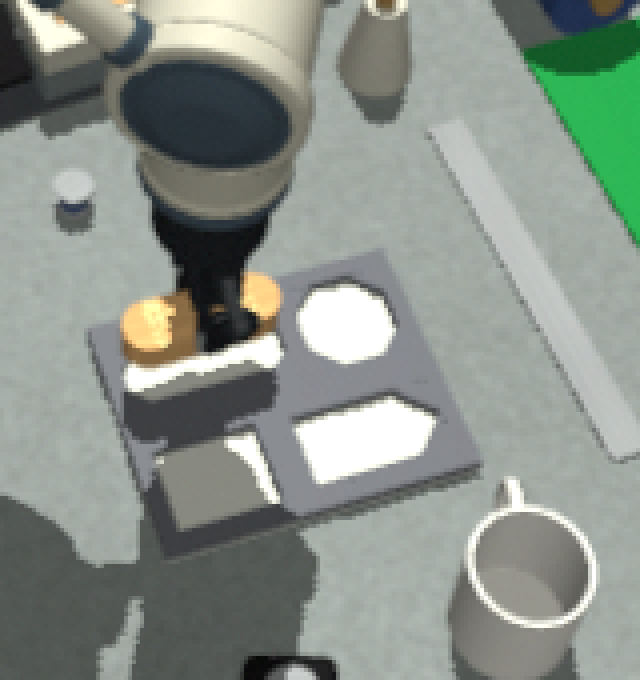

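View pics/t5.png

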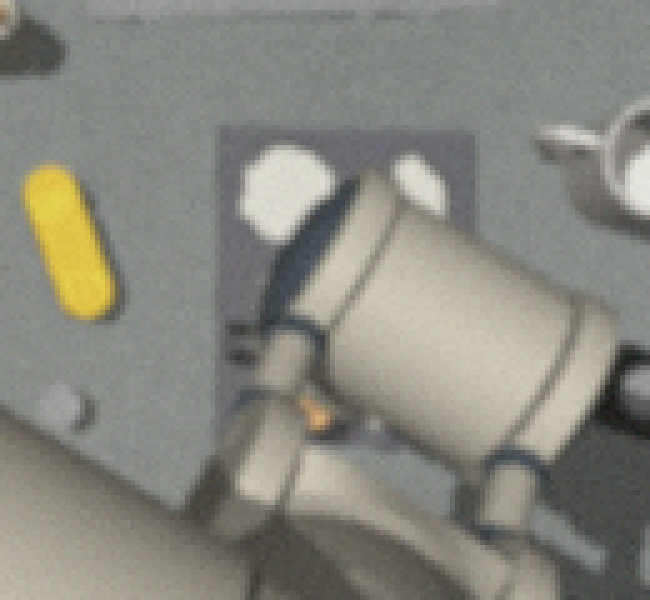

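```bash
python3 - <<'E'
from h import *
p=np.load("side5.npz")['p']
cs=[c for c in comps(orange(p),20) if 500<c[:,0,0].mean()*1.5 and c[:,0,1].mean()>250 and c[:,0,0].mean()<360]
c=np.vstack(cs); print([x[:,0].mean(0) for x in cs])
P=ray("side",c[:,0],.082)[:,:2]*1000
ux=np.array([np.cos(-.027),np.sin(-.027)]); s=P@ux; print(s.min(),s.max(),(s.min()+s.max())/2, "tgt",np.array([511.1,-235.9])@ux,P[:,1].max())
E
```

```text
[array([344.40625, 273.3125 ])]
540.4499247457038 569.3708670568143 554.9103959012591 tgt 517.282241525461 -218.58014683349748
```

Request:
apply_moves:
  increments:
    - [0.35,0,0,0,0]
    - [0.35,0,-2,0,0]
    - [0.35,0,-3.6,0,0]
    - [0.35,0,-3.9,0,0]
    - [0.35,0,-3.9,0,0]
    - [0.35,0,-3.9,0,0]

```text
time_s: 7.88
tcp_pos: [0.5124, -0.2355, 0.0279]
eef_rot: [0.982, 1.563, 0.955]
force: [0.5, 0.1, -1.3]
width: 0.429
```

```bash
python3 - <<'E'
from h import *
print(jaw())
p,d=snap("side","6"); show("side",p,290,250,390,350,7,"s6")
E
```

```text
88.42925003469692
```

View pics/s6.png

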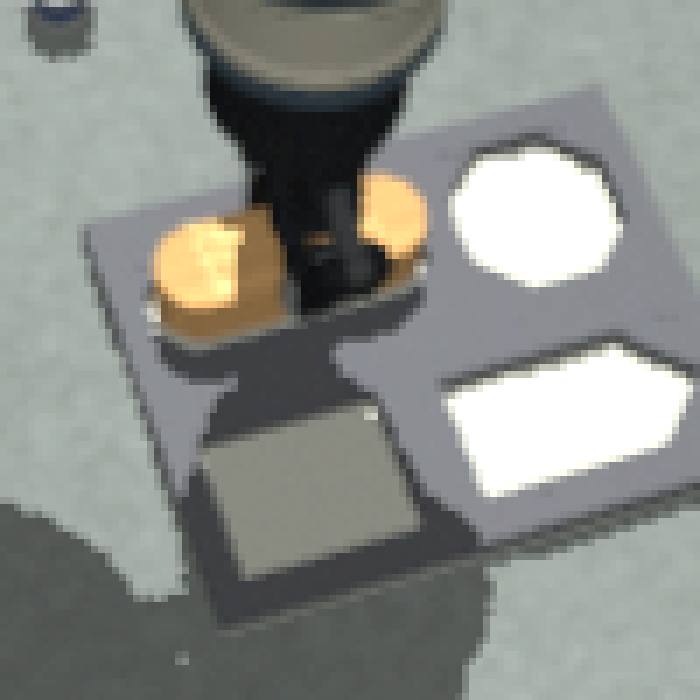

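Request:
apply_moves:
  increments:
    - [-0.1,0.05,-0.5,0,0]
    - [-0.1,0.05,-0.8,0,0]
    - [-0.1,0.05,-1.1,0,0]
    - [-0.1,0.05,-1.4,0,0]
    - [-0.1,0.05,-1.4,0,0]
    - [-0.1,0.05,-1.4,0,0]

```text
time_s: 8.68
tcp_pos: [0.5114, -0.235, 0.0142]
eef_rot: [0.954, 1.563, 0.927]
force: [-1.8, 1.5, 10.3]
width: 0.433
```

```bash
python3 - <<'E'
from h import *
print(ctrl.get_obs()['force'],ctrl.get_obs()['ft_torque'])
p,d=snap("side","7"); show("side",p,290,250,390,350,7,"s7")
E
```

```text
[-1.75321744  1.53683808 10.33856913] [ 0.14091001  0.43068842 -0.00866304]
```

View pics/s7.png

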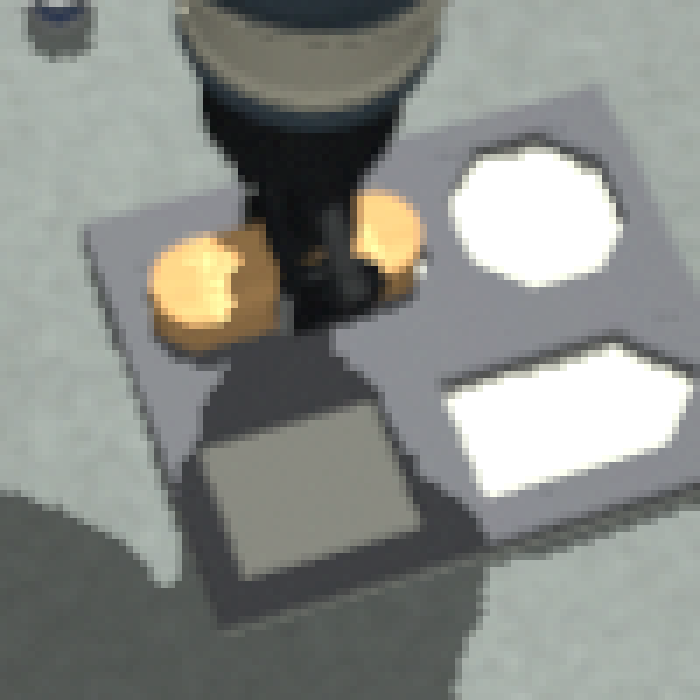

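Seated or nearly so, with a thin white gap at the right end. I'll release, back off and check.

Request:
apply_moves:
  increments:
    - [0,0,0.1,0,65]
    - [0,0,0.1,0,65]
    - [0,0,0.2,0,65]
    - [0,0,4,0,65]
    - [0,0,10,0,65]
    - [0,6,16,0,40]
    - [0,12,16,0,0]
    - [0,18,16,0,0]
    - [0,24,16,0,0]
    - [0,30,16,0,0]

```text
time_s: 9.98
tcp_pos: [0.5112, 0.0598, 0.1745]
eef_rot: [0.898, 1.563, 0.871]
force: [0.3, 0.6, 0.0]
width: 0.001
```

```bash
python3 - <<'E'
from h import *
p,d=snap("side","8"); show("side",p,290,250,390,350,7,"s8")
pt,dt=snap("top","8"); show("top",pt,330,140,460,260,5,"t8")
print(ctrl.get_obs()['tcp_pos'])
for n,p_,d_ in(("side",p,d),("top",pt,dt)):
    Z=cloud(n,d_)
    m=(Z[...,0]>.44)&(Z[...,0]<.58)&(Z[...,1]<-.2)&(Z[...,1]>-.27)&orange(p_)
    m=cv2.erode(m.astype(np.uint8),np.ones((3,3)))>0
    Q=Z[m]; Q=Q[Q[:,2]>.022]; A=np.c_[Q[:,:2]-[.5107,-.2345],np.ones(len(Q))]
    print(n,len(Q),np.linalg.lstsq(A,Q[:,2],rcond=None)[0],Q[:,2].std())
    c=max(comps(m,20),key=cv2.contourArea); print(rect(n,c,.030))
E
```

```text
[0.51069426 0.06301411 0.1743137 ]
side 227 [-0.00532819 -0.05352112  0.02912692] 0.002566346369469776
[ 529.9 -236.8   68.    32.9   -1.4  526.1 -237.7]
top 199 [-0.00394752 -0.02327458  0.03111518] 0.0024640822530020445
[ 520.4 -234.7   80.9   35.1   -1.   523.1 -234.9]
```

View pics/s8.png

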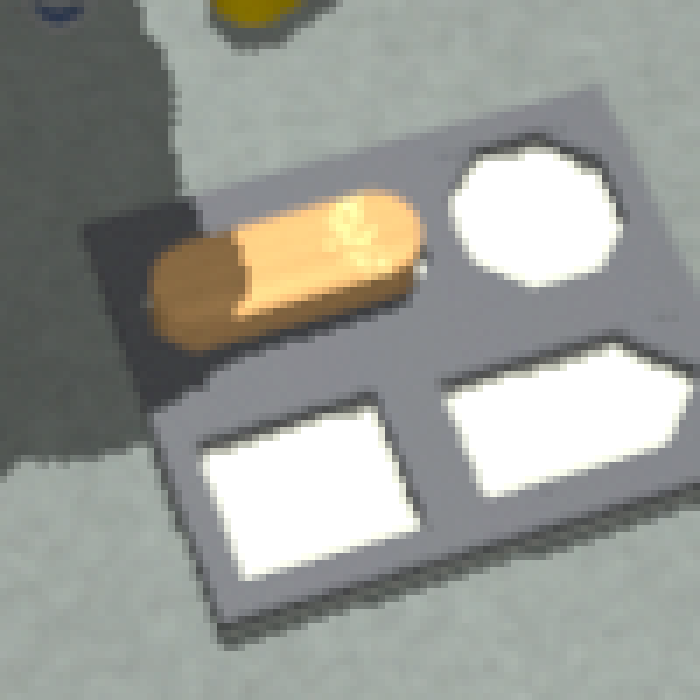

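View pics/t8.png

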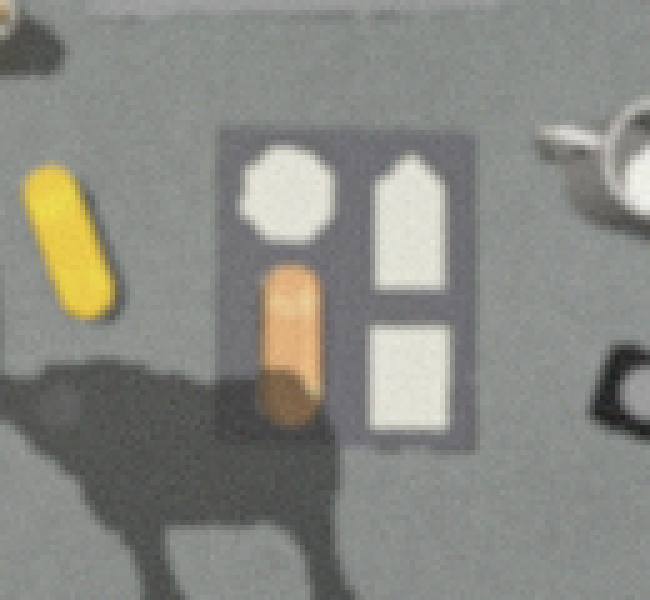

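The tab sits flat with its top at about 30 mm, so it's home. Next, lower the tab nest's ejector.

Request:
apply_moves:
  increments:
    - [-1,6,0,0.05,0]
    - [-3,12,0,0.09,0]
    - [-5,18,0,0.09,0]
    - [-7,24,0,0.09,0]
    - [-7.6,27.7,-2,0.09,0]
    - [-7.6,27.7,-6,0.09,0]
    - [-7.6,27.7,-9,0.09,0]
    - [-7.6,27.7,-11,0.09,0]
    - [-7.6,27.7,-11.5,0.09,0]
    - [-7.6,27.7,-11.5,0.09,0]

```text
time_s: 11.32
tcp_pos: [0.4349, 0.3399, 0.0596]
eef_rot: [1.046, 1.562, 1.113]
force: [-0.2, -0.7, 0.2]
width: 0.0
```

```bash
python3 - <<'E'
from h import *
print(jaw(),ctrl.get_obs()['tcp_pos'])
p,d=snap("side","9"); show("side",p,220,90,320,190,6,"s9")
E
```

```text
93.85974443197775 [0.4349174  0.33985765 0.05955027]
```

View pics/s9.png

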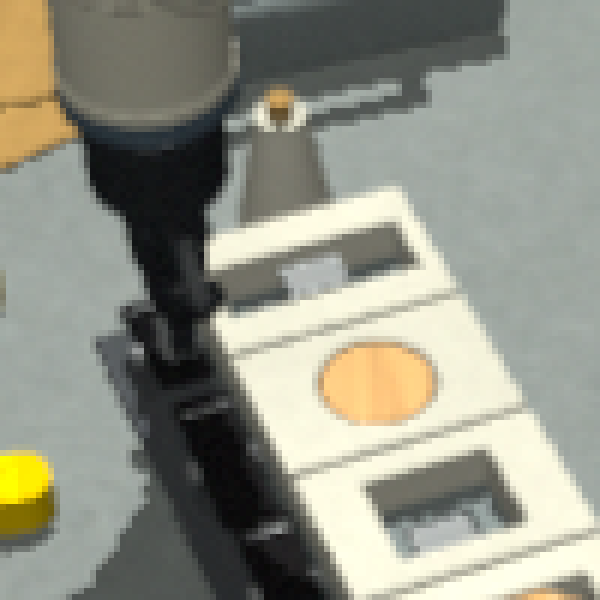

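The fingers are over the -y half of the tab rocker. Pressing.

Request:
apply_moves:
  increments:
    - [0,0,-0.8,0,0]
    - [0,0,-1.2,0,0]
    - [0,0,-1.6,0,0]
    - [0,0,-1.9,0,0]
    - [0,0,-2.05,0,0]
    - [0,0,-2.1,0,0]
    - [0,0,-2.1,0,0]

```text
time_s: 12.25
tcp_pos: [0.4354, 0.3395, 0.0402]
eef_rot: [0.884, 1.561, 0.952]
force: [-2.0, -11.5, 29.8]
width: -0.002
```

Request:
apply_moves:
  increments:
    - [0,0,2,0,0]
    - [0,0,3.5,0,0]
    - [0.1,-4.3,3.5,0,0]
    - [0.1,-4.3,2.5,0,0]
    - [0.1,-4.3,1.5,0,0]
    - [0.1,-4.3,1,0,0]
    - [0.1,-4.3,0.6,0,0]
    - [0.1,-4.3,0.2,0,0]
    - [0.1,-4.3,0.05,0,0]
    - [0.1,-4.3,0,0,0]

```text
time_s: 13.5
tcp_pos: [0.4369, 0.2985, 0.0402]
eef_rot: [0.885, 1.559, 0.953]
force: [-3.6, 9.5, 12.4]
width: -0.0
```

```bash
python3 - <<'E'
from h import *
print(jaw(),ctrl.get_obs()['tcp_pos'])
p,d=snap("side","10"); show("side",p,220,90,320,190,6,"s10")
E
```

```text
93.91269341397445 [0.4369464  0.29849155 0.04023205]
```

View pics/s10.png

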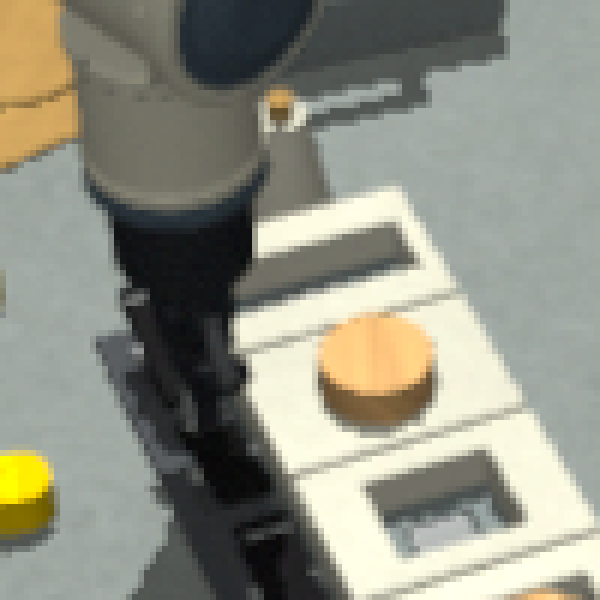

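The round former is raised at about (283,152) and the tab nest's pad is down. A little more press, then grasp the round.

Request:
apply_moves:
  increments:
    - [0,-0.1,-0.12,0,0]
    - [0,-0.1,3,0,0]
    - [0,-0.1,8,0,60]
    - [4,-1.2,11,0,100]
    - [9.4,-2.5,11,0,100]
    - [9.4,-2.5,11,0,100]
    - [9.4,-2.5,8,0,100]
    - [9.4,-2.5,5,0,100]
    - [9.4,-2.5,2.6,0,100]
    - [9.4,-2.5,2.6,0,100]

```text
time_s: 14.8
tcp_pos: [0.5292, 0.2737, 0.0643]
eef_rot: [1.155, 1.562, 1.224]
force: [-1.4, -0.0, -0.1]
width: 1.0
```

```bash
python3 - <<'E'
from h import *
print(jaw(),ctrl.get_obs()['tcp_pos'])
p,d=snap("side","11"); show("side",p,230,100,330,200,6,"s11")
E
```

```text
93.95401449319823 [0.52921425 0.27367813 0.06434986]
```

View pics/s11.png

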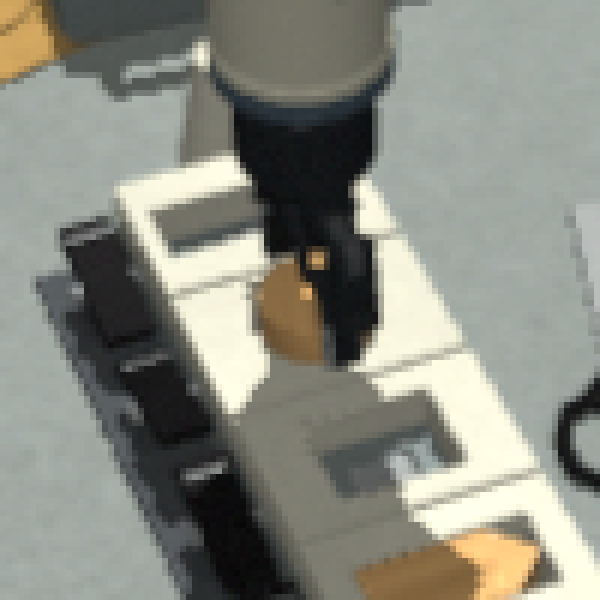

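Request:
apply_moves:
  increments:
    - [0.13,0,0.15,0,100]
    - [0.13,0,0.15,0,50]
    - [0.13,0,0.15,0,0]
    - [0.13,0,0.15,0,0]
    - [0.13,0,0.15,0,0]
    - [0.13,0,0.15,0,0]

```text
time_s: 15.6
tcp_pos: [0.5315, 0.2739, 0.0672]
eef_rot: [0.983, 1.56, 1.052]
force: [0.5, 0.2, 1.6]
width: 0.722
```

Request:
apply_moves:
  increments:
    - [0,0,1,0,0]
    - [0,0,3,0,0]
    - [0,0,8,0,0]
    - [0,0,12,0,0]
    - [0,0,12,0,0]

```text
time_s: 16.23
tcp_pos: [0.5328, 0.2744, 0.1908]
eef_rot: [0.753, 1.556, 0.822]
force: [-0.1, 0.7, -2.0]
width: 0.722
```

```bash
python3 - <<'E'
from h import *
print(jaw(),ctrl.get_obs()['tcp_pos'])
p,d=snap("side","12"); show("side",p,220,70,400,330,3,"s12")
E
```

```text
93.95203748631465 [0.53279777 0.2743893  0.19075868]
```

View pics/s12.png

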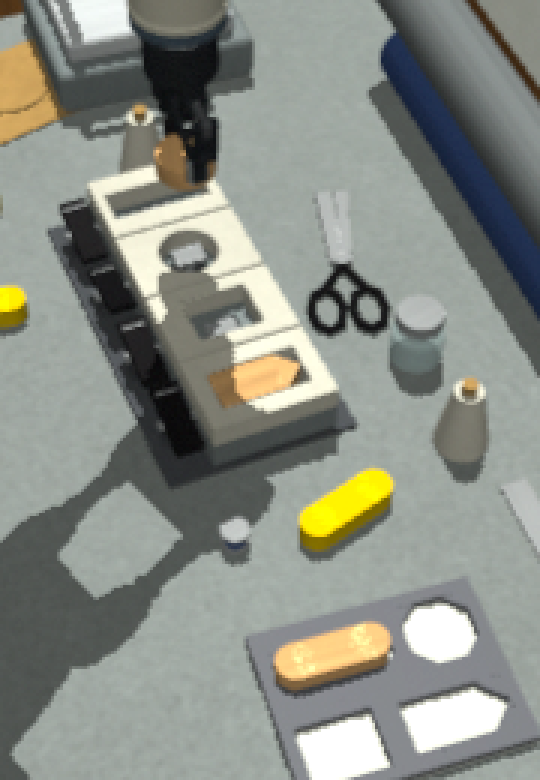

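Request:
apply_moves:
  increments:
    - [0,-6,0.5,0,0]
    - [0,-12,0.5,0,0]
    - [0,-18,0.5,0,0]
    - [1,-24,0.5,0,0]
    - [2,-30,0.5,0,0]
    - [4,-36,0.5,0,0]
    - [6,-42,0.5,-0.04,0]
    - [8,-47,0.5,-0.09,0]
    - [8.6,-51.3,0,-0.094,0]
    - [8.6,-51.3,-4,-0.094,0]

```text
time_s: 17.52
tcp_pos: [0.6188, -0.2428, 0.1488]
eef_rot: [0.589, 1.558, 0.561]
force: [0.5, 0.0, -1.5]
width: 0.724
```

```bash
python3 - <<'E'
from h import *
print(jaw(),ctrl.get_obs()['tcp_pos'])
E
```

```text
88.3872979408961 [ 0.61884899 -0.24277435  0.14876415]
```

Request:
apply_moves:
  increments:
    - [0.05,0.3,-4,0,0]
    - [0.05,0.4,-8,0,0]
    - [0.05,0.4,-11,0,0]
    - [0.05,0.4,-12.1,0,0]
    - [0.05,0.4,-12.1,0,0]
    - [0.05,0.4,-12.1,0,0]

```text
time_s: 18.27
tcp_pos: [0.6199, -0.239, 0.0289]
eef_rot: [0.499, 1.557, 0.471]
force: [0.4, 1.3, -0.7]
width: 0.723
```

```bash
python3 - <<'E'
from h import *
print(jaw(),ctrl.get_obs()['tcp_pos'])
p,d=snap("side","13"); show("side",p,300,230,420,350,6,"s13")
E
```

```text
88.38952781419052 [ 0.61993782 -0.23904824  0.02888032]
```

View pics/s13.png

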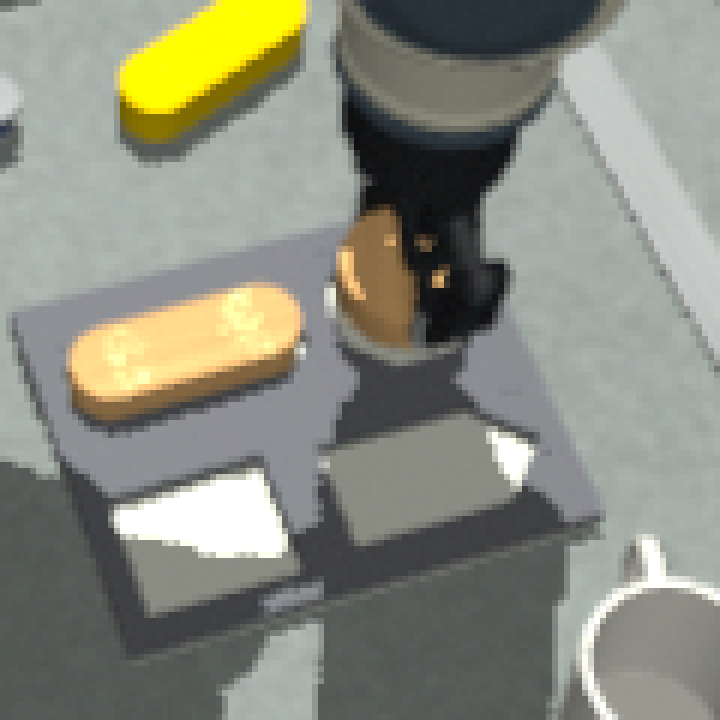

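Request:
apply_moves:
  increments:
    - [-0.1,0,-0.6,0,0]
    - [-0.1,0,-1.1,0,0]
    - [-0.1,0,-1.5,0,0]
    - [-0.1,0,-1.8,0,0]
    - [-0.1,0,-1.95,0,0]
    - [-0.1,0,-1.95,0,0]

```text
time_s: 19.08
tcp_pos: [0.6196, -0.239, 0.0108]
eef_rot: [0.431, 1.555, 0.403]
force: [-1.4, 5.0, 21.0]
width: 0.724
```

Request:
apply_moves:
  increments:
    - [0,0,0.15,0,90]
    - [0,0,0.15,0,100]
    - [0,0,0.2,0,100]
    - [0,0,2,0,100]
    - [0,0,8,0,100]
    - [0,3,14,0,60]
    - [-4,9,17,0,0]
    - [-7,15,17,0,0]
    - [-10,21,17,0,0]
    - [-13,26,17,0,0]

```text
time_s: 20.32
tcp_pos: [0.4998, 0.0032, 0.182]
eef_rot: [0.381, 1.554, 0.353]
force: [0.9, 0.5, 0.7]
width: -0.003
```

```bash
cat >> h.py <<'E'
def fchk(tag,boxes):
    im={n:snap(n,tag) for n in("side","top")}
    for k,(x,y) in boxes.items():
        for n,(p,d) in im.items():
            Z=cloud(n,d); m=(abs(Z[...,0]-x)<.075)&(abs(Z[...,1]-y)<.045)&orange(p)&(Z[...,2]>.02)&(Z[...,2]<.06)
            m=cv2.erode(m.astype(np.uint8),np.ones((3,3)))>0
            Q=Z[m]; 
            if len(Q)<20: print(k,n,"few",len(Q)); continue
            A=np.c_[Q[:,:2]-[x,y],np.ones(len(Q))]
            f=np.linalg.lstsq(A,Q[:,2],rcond=None)[0]; print(k,n,len(Q),"slopes",f[:2].round(3),"z",(f[2]*1e3).round(1))
    return im
E
python3 - <<'E'
from h import *
im=fchk("14",dict(tab=(.5107,-.2345),round=(.6184,-.2386)))
show("side",im["side"][0],300,230,420,350,6,"s14")
print(ctrl.get_obs()['tcp_pos'],jaw())
E
```

```text
tab side 258 slopes [-0.002 -0.037] z 29.4
tab top 209 slopes [-0.002  0.026] z 31.3
round side 310 slopes [-0.011 -0.003] z 29.4
round top 205 slopes [-0.007  0.   ] z 31.3
[0.49703422 0.00579266 0.18168268] 88.57773312362282
```

View pics/s14.png

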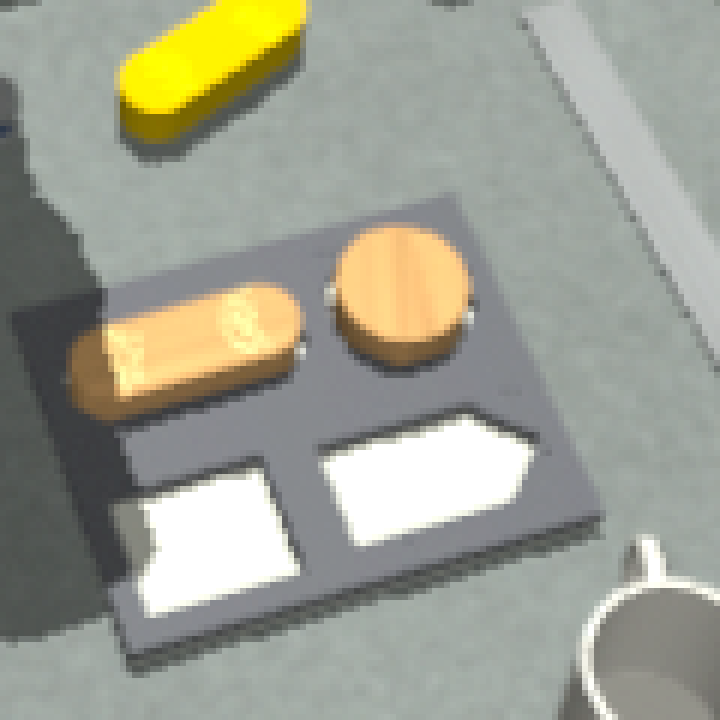

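Both are home, flat with tops at about 30 mm. Now lower the round nest's ejector.

Request:
apply_moves:
  increments:
    - [-1.5,6,0,0.05,0]
    - [-3,12,0,0.09,0]
    - [-5,18,0,0.09,0]
    - [-5.6,23.3,-2,0.09,0]
    - [-5.6,23.3,-7,0.09,0]
    - [-5.6,23.3,-11,0.09,0]
    - [-5.6,23.3,-12.2,0.09,0]
    - [-5.6,23.3,-12.8,0.09,0]
    - [-5.6,23.3,-13.3,0.09,0]
    - [-5.6,23.3,-13.7,0.09,0]

```text
time_s: 21.68
tcp_pos: [0.4419, 0.2388, 0.0456]
eef_rot: [0.496, 1.554, 0.561]
force: [-0.0, -4.5, 6.7]
width: -0.002
```

Request:
apply_moves:
  increments:
    - [0,0,-0.2,0,0]
    - [0,0,-0.35,0,0]
    - [0,0,-0.4,0,0]

```text
time_s: 22.05
tcp_pos: [0.442, 0.2384, 0.0423]
eef_rot: [0.466, 1.554, 0.531]
force: [-1.2, -8.0, 7.4]
width: -0.003
```

Request:
apply_moves:
  increments:
    - [0,0,-0.15,0,0]
    - [0,0,-0.25,0,0]
    - [0,0,-0.25,0,0]

```text
time_s: 22.42
tcp_pos: [0.4421, 0.238, 0.0405]
eef_rot: [0.443, 1.554, 0.508]
force: [-1.7, -5.4, 6.6]
width: 0.001
```

Request:
apply_moves:
  increments:
    - [0,0,-0.1,0,0]
    - [0,0,-0.15,0,0]
    - [0,0,-0.15,0,0]

```text
time_s: 22.8
tcp_pos: [0.4422, 0.2379, 0.0402]
eef_rot: [0.435, 1.553, 0.499]
force: [-4.4, -3.9, 16.4]
width: -0.0
```

Request:
apply_moves:
  increments:
    - [0,0,2,0,0]
    - [0,0,4,0,0]
    - [0.3,-6,4,0,0]
    - [0.6,-12,4,0,0]
    - [0.8,-14.1,4,0,0]
    - [0.8,-14.1,2.5,0,0]
    - [0.8,-14.1,1.4,0,0]
    - [0.8,-14.1,0.8,0,0]
    - [0.8,-14.1,0.3,0,0]
    - [0.8,-14.1,0,0,0]

```text
time_s: 24.05
tcp_pos: [0.4505, 0.098, 0.0404]
eef_rot: [0.457, 1.552, 0.522]
force: [-2.5, 13.2, 12.6]
width: 0.001
```

Request:
apply_moves:
  increments:
    - [0,0,-0.1,0,0]
    - [0,0,-0.15,0,0]
    - [0,0,-0.15,0,0]

```text
time_s: 24.42
tcp_pos: [0.4506, 0.0985, 0.0399]
eef_rot: [0.436, 1.551, 0.502]
force: [-6.2, -0.7, 31.6]
width: -0.001
```

```bash
python3 - <<'E'
from h import *
print(jaw(),ctrl.get_obs()['tcp_pos'])
p,d=snap("side","15"); show("side",p,230,100,370,240,5,"s15")
E
```

```text
93.79029904018842 [0.45060201 0.09853504 0.03989498]
```

View pics/s15.png

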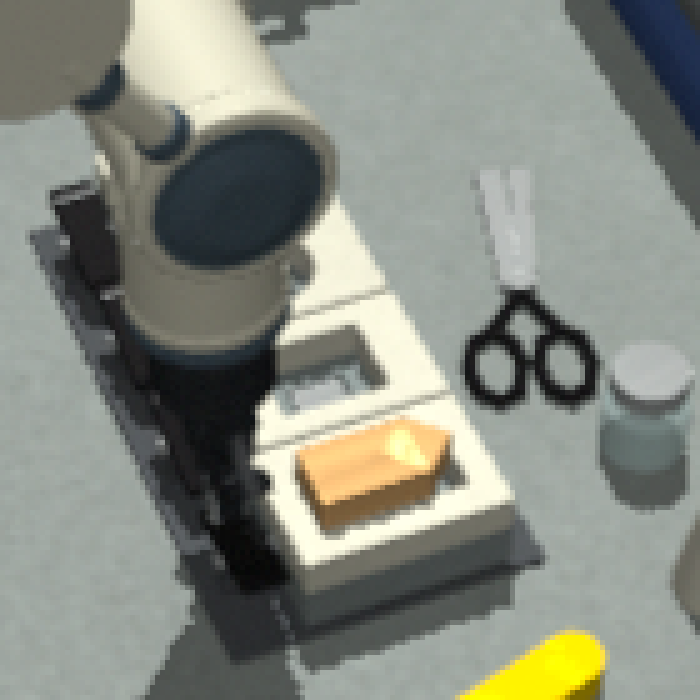

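Request:
apply_moves:
  increments:
    - [0,0,3,0,0]
    - [0,0,8,0,50]
    - [4,-1.2,11,0,90]
    - [8.9,-2.4,11,0,90]
    - [8.9,-2.4,11,0,90]
    - [8.9,-2.4,8,0,90]
    - [8.9,-2.4,5,0,90]
    - [8.9,-2.4,2.9,0,90]
    - [8.9,-2.4,2.9,0,90]

```text
time_s: 25.6
tcp_pos: [0.5379, 0.075, 0.0677]
eef_rot: [0.539, 1.554, 0.606]
force: [0.8, 0.0, 0.5]
width: 0.898
```

```bash
python3 - <<'E'
from h import *
print(jaw(),ctrl.get_obs()['tcp_pos'])
p,d=snap("side","16"); show("side",p,230,100,370,240,5,"s16")
E
```

```text
93.82880177896114 [0.53789186 0.07503666 0.06765403]
```

View pics/s16.png

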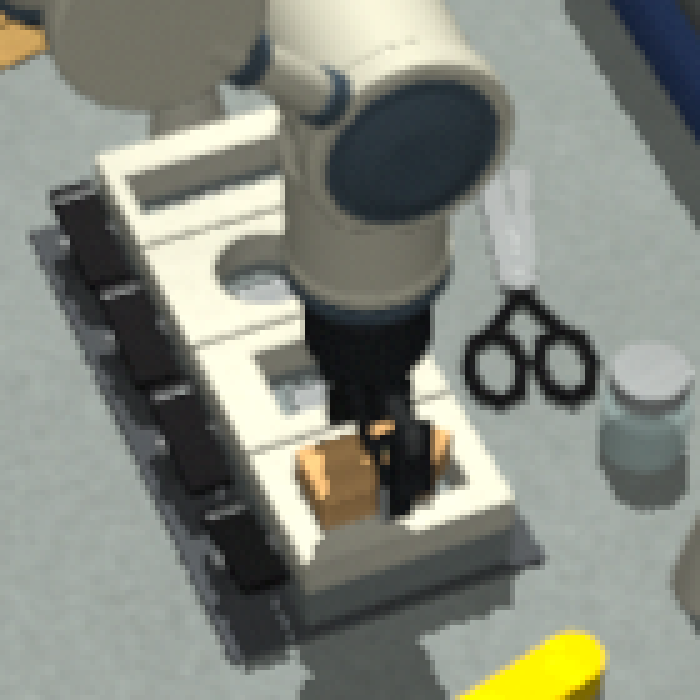

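Request:
apply_moves:
  increments:
    - [0.1,0,0,0,60]
    - [0.1,0,0,0,20]
    - [0.1,0,0,0,0]
    - [0.1,0,0,0,0]
    - [0.1,0,0,0,0]
    - [0.1,0,0,0,0]

```text
time_s: 26.4
tcp_pos: [0.5399, 0.0749, 0.0688]
eef_rot: [0.473, 1.552, 0.54]
force: [0.6, -0.0, 0.6]
width: 0.546
```

Request:
apply_moves:
  increments:
    - [0,0,1,0,0]
    - [0,0,3,0,0]
    - [0,0,8,0,0]
    - [0,0,12,0,0]
    - [0,0,12,0,0]

```text
time_s: 27.02
tcp_pos: [0.5412, 0.0749, 0.192]
eef_rot: [0.362, 1.548, 0.429]
force: [-0.1, -0.3, -1.7]
width: 0.547
```

```bash
python3 - <<'E'
from h import *
print(jaw(),ctrl.get_obs()['tcp_pos'])
p,d=snap("side","17"); show("side",p,260,60,420,340,2.5,"s17")
show("side",p,260,120,360,200,7,"s17b")
E
```

```text
93.83286719083289 [0.54115079 0.07492964 0.19195867]
```

View pics/s17.png

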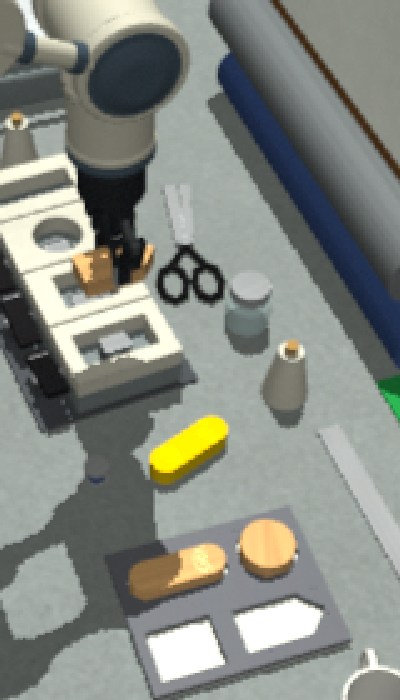

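View pics/s17b.png

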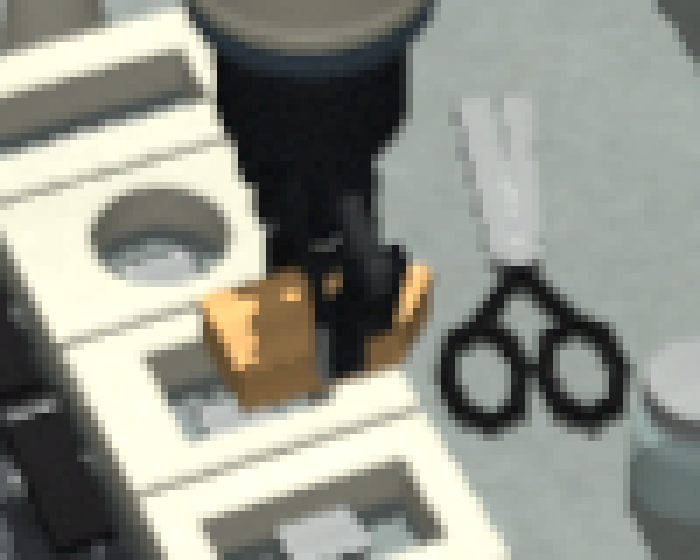

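Request:
apply_moves:
  increments:
    - [0,-6,0.5,0,0]
    - [0,-12,0.5,0,0]
    - [1,-18,0.5,0,0]
    - [2,-24,0.5,0,0]
    - [4,-30,0.5,-0.04,0]
    - [5,-36,0.5,-0.09,0]
    - [5.4,-39.7,0,-0.09,0]
    - [5.4,-39.7,0,-0.09,0]
    - [5.4,-39.7,-4,-0.09,0]
    - [5.4,-39.7,-8,-0.09,0]

```text
time_s: 28.32
tcp_pos: [0.5936, -0.3211, 0.1083]
eef_rot: [0.476, 1.551, 0.453]
force: [0.1, 0.3, -2.0]
width: 0.545
```

Request:
apply_moves:
  increments:
    - [0,0,-3,0,0]
    - [0,0,-5,0,0]
    - [0,0,-6.5,0,0]
    - [0,0,-7,0,0]
    - [0,0,-7,0,0]

```text
time_s: 28.95
tcp_pos: [0.5938, -0.3212, 0.0387]
eef_rot: [0.449, 1.55, 0.427]
force: [0.1, 0.8, -0.9]
width: 0.545
```

```bash
python3 - <<'E'
from h import *
print(jaw(),ctrl.get_obs()['tcp_pos'])
p,d=snap("side","18"); show("side",p,300,230,420,350,6,"s18")
E
```

```text
88.69354852100625 [ 0.59384801 -0.32117023  0.0386629 ]
```

View pics/s18.png

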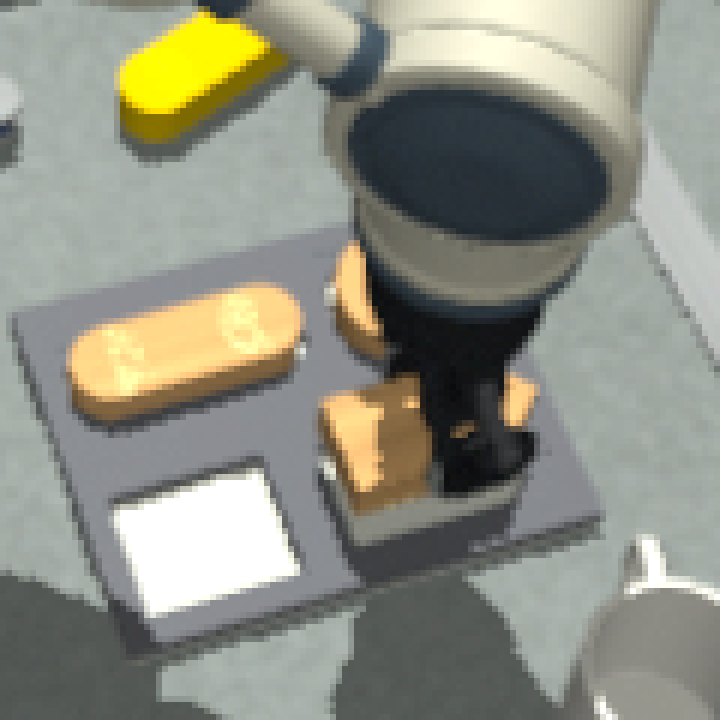

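Request:
apply_moves:
  increments:
    - [0.18,-0.4,0,0,0]
    - [0.18,-0.4,-0.5,0,0]
    - [0.18,-0.4,-1.1,0,0]
    - [0.18,-0.4,-1.3,0,0]
    - [0.18,-0.4,-1.3,0,0]

```text
time_s: 29.62
tcp_pos: [0.5956, -0.3252, 0.0257]
eef_rot: [0.448, 1.55, 0.426]
force: [0.6, -0.1, -0.5]
width: 0.545
```

```bash
python3 - <<'E'
from h import *
print(jaw(),ctrl.get_obs()['tcp_pos'])
p,d=snap("side","19"); show("side",p,330,260,410,340,8,"s19")
E
```

```text
88.69602301764968 [ 0.59564297 -0.32518407  0.02569087]
```

View pics/s19.png

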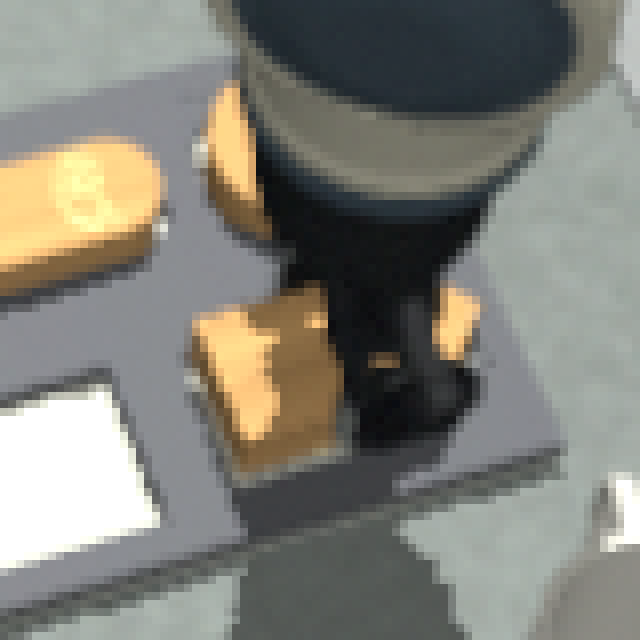

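Request:
apply_moves:
  increments:
    - [0,0,-0.5,0,0]
    - [0,0,-0.9,0,0]
    - [0,0,-1.2,0,0]
    - [0,0,-1.45,0,0]
    - [0,0,-1.5,0,0]
    - [0,0,-1.5,0,0]

```text
time_s: 30.42
tcp_pos: [0.5957, -0.3252, 0.0122]
eef_rot: [0.426, 1.55, 0.403]
force: [-6.4, 3.4, 20.6]
width: 0.548
```

Request:
apply_moves:
  increments:
    - [0,0,0.15,0,70]
    - [0,0,0.15,0,70]
    - [0,0,0.2,0,70]
    - [0,0,3,0,70]
    - [0,0,9,0,70]
    - [-2,5,15,0,40]
    - [-5,11,17,0,0]
    - [-8,17,17,0,0]
    - [-11,23,17,0,0]
    - [-12,29,17,0,0]

```text
time_s: 31.68
tcp_pos: [0.4819, -0.0613, 0.1821]
eef_rot: [0.418, 1.55, 0.394]
force: [1.6, 1.4, 0.2]
width: 0.002
```

```bash
python3 - <<'E'
from h import *
im=fchk("20",dict(tab=(.5107,-.2345),round=(.6184,-.2386),pocket=(.5983,-.3253)))
show("side",im["side"][0],300,230,420,350,6,"s20")
print(ctrl.get_obs()['tcp_pos'],jaw())
E
```

```text
tab side 239 slopes [-0.014 -0.032] z 29.4
tab top 134 slopes [-0.005  0.025] z 31.4
round side 298 slopes [ 0.006 -0.04 ] z 29.5
round top 204 slopes [-0.016  0.015] z 31.1
pocket side 321 slopes [ 0.005 -0.04 ] z 29.6
pocket top 249 slopes [-0.005  0.011] z 31.3
[ 0.4805843  -0.0581643   0.18193223] 88.89126346989353
```

View pics/s20.png

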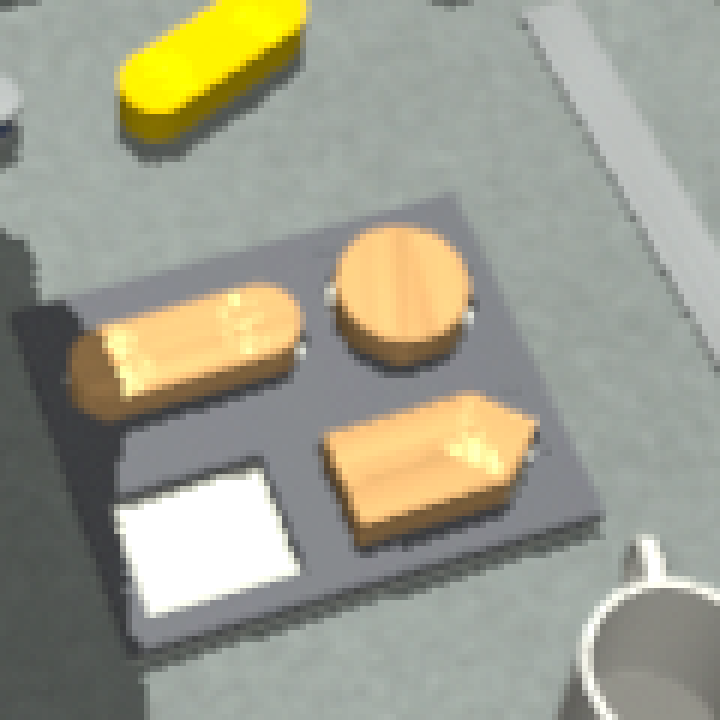

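All three are home and flat. Now lower the pocket nest's ejector.

Request:
apply_moves:
  increments:
    - [-1,5,0,0.05,0]
    - [-2.7,9.8,-2,0.086,0]
    - [-2.7,9.8,-7,0.086,0]
    - [-2.7,9.8,-11,0.086,0]
    - [-2.7,9.8,-12.4,0.086,0]
    - [-2.7,9.8,-13,0.086,0]
    - [-2.7,9.8,-13.5,0.086,0]
    - [-2.7,9.8,-13.9,0.086,0]
    - [-2.7,9.8,-14.1,0.086,0]
    - [-2.7,9.8,-14.1,0.086,0]

```text
time_s: 33.02
tcp_pos: [0.4543, 0.0395, 0.0416]
eef_rot: [0.468, 1.55, 0.535]
force: [0.5, -3.1, 2.3]
width: -0.001
```

Request:
apply_moves:
  increments:
    - [0,0,-0.1,0,0]
    - [0,0,-0.2,0,0]
    - [0,0,-0.2,0,0]

```text
time_s: 33.4
tcp_pos: [0.4545, 0.0394, 0.0404]
eef_rot: [0.443, 1.549, 0.51]
force: [-3.9, -3.1, 17.4]
width: -0.002
```

Request:
apply_moves:
  increments:
    - [0,0,3,0,0]
    - [0,0,9,0,0]
    - [0,0,15,0,0]
    - [0,6,19,0,0]
    - [-2,12,19,0,0]
    - [-4,18,19,0,0]
    - [-7,24,19,0,0]
    - [-10,29,19,0,0]
    - [-13,34,19,0,0]
    - [-16,39,19,0,0]

```text
time_s: 34.65
tcp_pos: [0.2938, 0.4302, 0.231]
eef_rot: [0.467, 1.548, 0.533]
force: [2.5, 0.1, -0.1]
width: 0.004
```

Request:
apply_moves:
  increments:
    - [-4,4,0,0,0]
    - [-8,8,0,0,0]
    - [-12,12,0,0,0]
    - [-14,17,0,0,0]
    - [-14,17,0,0,0]

```text
time_s: 35.28
tcp_pos: [0.1519, 0.6029, 0.231]
eef_rot: [0.531, 1.547, 0.601]
force: [1.4, -0.6, 0.4]
width: 0.0
```

```bash
python3 - <<'E'
from h import *
im=fchk("21",dict(tab=(.5107,-.2345),round=(.6184,-.2386),pocket=(.5983,-.3253)))
p=im["side"][0]; show("side",p,220,90,400,230,4,"s21")
show("side",p,180,90,440,390,2.5,"s21b")
show("top",im["top"][0],150,120,490,290,2.3,"t21")
# rocker heights by depth at press points
w=dict(tab=(.5247,.375),round=(.5305,.2737),oblong=(.5376,.1742),pocket=(.5442,.0743))
for n in("side","top"):
  Z=cloud(n,im[n][1])
  for k,(x,y) in w.items():
    r=[]
    for dx,dy in((-.0937,.0228),(-.0899,-.035),(0,0)):
        m=np.hypot(Z[...,0]-x-dx,Z[...,1]-y-dy)<.008; r.append((np.median(Z[...,2][m])*1e3).round(1))
    print(n,k,"+y,-y,well floor",r)
E
```

```text
tab side 273 slopes [-0.005 -0.04 ] z 29.4
tab top 238 slopes [-0.008  0.011] z 31.1
round side 297 slopes [ 0.004 -0.024] z 29.7
round top 185 slopes [-0.002  0.006] z 31.0
pocket side 328 slopes [-0.002 -0.028] z 29.7
pocket top 253 slopes [-0.01  0.01] z 30.9
side tab +y,-y,well floor [np.float64(51.5), np.float64(38.5), np.float64(nan)]
side round +y,-y,well floor [np.float64(52.6), np.float64(39.8), np.float64(36.3)]
side oblong +y,-y,well floor [np.float64(53.5), np.float64(38.3), np.float64(38.6)]
side pocket +y,-y,well floor [np.float64(52.2), np.float64(35.0), np.float64(36.9)]
top tab +y,-y,well floor [np.float64(55.0), np.float64(40.4), np.float64(40.7)]
top round +y,-y,well floor [np.float64(53.7), np.float64(39.0), np.float64(39.7)]
top oblong +y,-y,well floor [np.float64(54.7), np.float64(39.9), np.float64(41.3)]
top pocket +y,-y,well floor [np.float64(54.3), np.float64(41.4), np.float64(42.4)]
  return _methods._mean(a, axis=axis, dtype=dtype,
  ret = ret.dtype.type(ret / rcount)
```

View pics/s21.png

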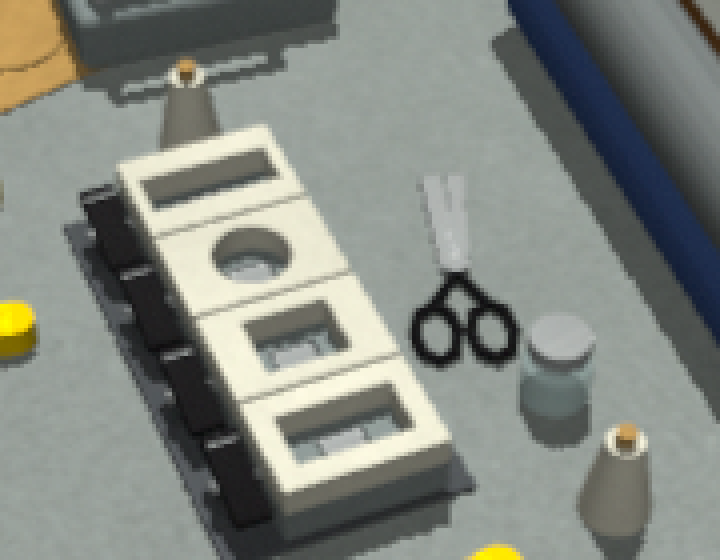

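View pics/s21b.png

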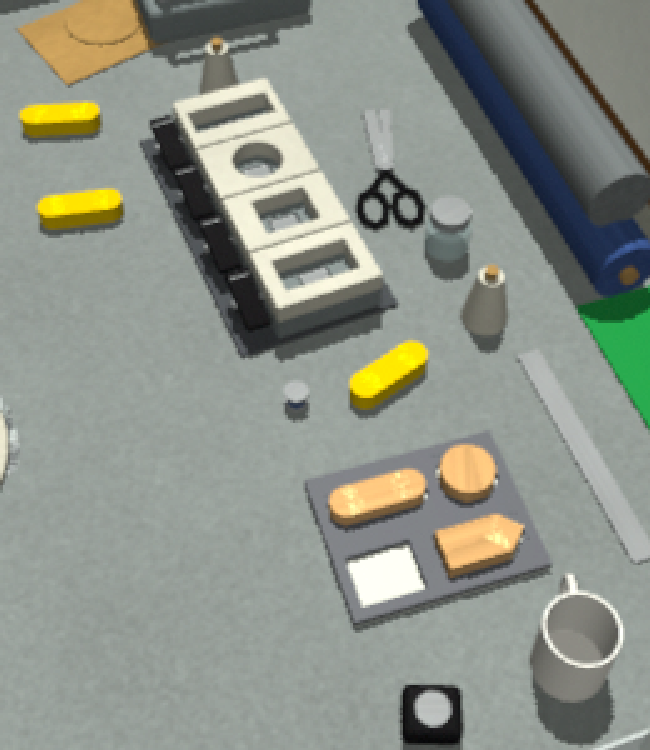

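View pics/t21.png

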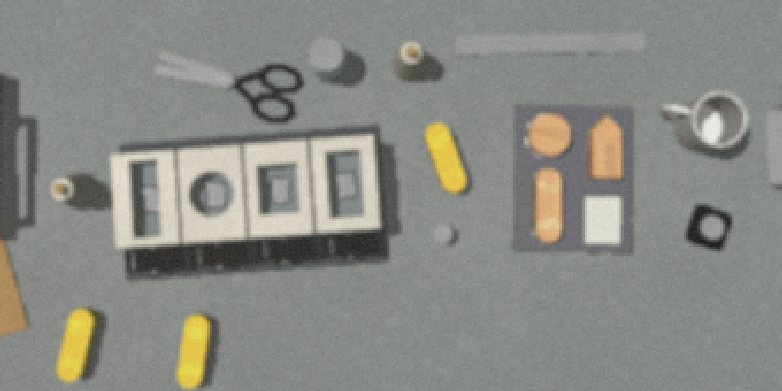

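```bash
python3 - <<'E'
from h import *
for n in("side","top"):
    a=np.load(n+"0.npz")['p'].astype(int); b,d=read_camera(n)
    m=(abs(a-b.astype(int)).max(2)>45).astype(np.uint8); m=cv2.morphologyEx(m,cv2.MORPH_OPEN,np.ones((3,3)))
    print(n,[cv2.boundingRect(c) for c in comps(m,4)])
print(ctrl.close_job())
E
```

```text
side [(354, 296, 35, 25), (311, 278, 39, 23), (355, 268, 23, 24), (45, 205, 15, 3), (16, 202, 19, 3), (0, 202, 4, 3), (290, 189, 29, 16), (274, 147, 18, 12), (149, 143, 6, 6), (257, 128, 31, 14)]
top [(60, 390, 5, 10), (65, 374, 7, 8), (50, 368, 5, 8), (0, 361, 2, 6), (0, 351, 2, 7), (111, 336, 19, 21), (110, 329, 12, 9), (233, 196, 14, 17), (382, 194, 10, 31), (207, 191, 11, 31), (293, 188, 13, 25), (405, 172, 13, 26), (379, 171, 17, 17)]
the job is handed in; nothing more can be done
None
```

The tab, round and pocket formers are out of their nests and seated in their matching tray cut-outs. The oblong nest was empty from the start. I handed the job in at about 35 s.

What the last checks showed:
- **Formers:** all three lie flat, with their tops 29.4–31.3 mm above the table by the two cameras (30 mm expected).
- **Ejectors:** every rocker is fully over to the lowered side. The three I pressed met their stops with 16–30 N, more than the suggested 3 to 10 N. Depth readings put the lowered halves at about 39 mm and the raised halves at about 53 mm. One outlier read 35 mm on the pocket rocker in the side camera. The side camera also gave no reading for the tab well floor, but the top camera read 41 mm there, so that pad is down.
- **Other things on the table:** comparing the first and last pictures, the only changes are in the wells, the filled cut-outs and around the arm. The bystanders, the yellow look-alikes and the tray have not moved.

I saw no knock to a former or the tray, and no slackening of the grip, so nothing needed mending.

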